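Pry open the cassette dock and load it

TASK

Lever the dock's cover up with the blade of the spatula in the notch of its front wall and swing it fully open, then slide every test cassette on the bench, nose first, into a lane of its own under the rails until the sprung catch snaps up behind it. Then close the cover fully, and have the spatula lying on its mat again; leave the bottle, the tape and the tip box where they are.

Things in the scene. Friction and masses are not known exactly. Their poses are not given: they have to be found in the camera images.
- dock: White cassette dock, fixed, 150 deep (x) x 240 wide (y), walls 5 thick, rim 55 high, inner floor 14 above the bench. Origin: centre of its underside; +x points from the front wall (facing the robot) to the hinge side. Four lanes along x at dock y +75, +25, -25, -75. In front of the rails the floor is open from above for 108 mm: lower a cassette there, nose to the rear, and slide it rearward.
- notch (a point): Pry notch in the middle of the front wall's rim, right under the shut cover: 18 wide, 6 deep. This point: centre of its opening on the wall's outer face, 52 above the bench. Axes as the dock's.
- cover (a joint): Angle of the dock's flat grey cover, rad: 0 shut, 1.5 fully open (stop). 150 x 240 x 6 plate hinged along the dock's rear rim, without handle, flush with the walls. Stiff friction hinge: it stays where it is left, and takes about 3 N at its free edge to raise.
- cover_hinge (a point): Middle of the cover's hinge line, at rim height (55), at dock x +75; it does not move. Its x and z axes turn with the cover.
- cover_edge (a point): Middle of the cover's free (front) edge, underside; 150 mm from the hinge line.
- catch_a (a joint): Press-down of lane a's sprung steel catch, m: 0 up (4 mm above the floor, 0.6 N), 0.005 pressed below the floor (1.6 N). 12 wide, at dock x -8 to +12, ramp toward the front, steep face to the rear. It is held down while a cassette lies over it and springs up behind the tail when the cassette is home.
- catch_b (a joint): Press-down of lane b's sprung steel catch, m: 0 up (4 mm above the floor, 0.6 N), 0.005 pressed below the floor (1.6 N). 12 wide, at dock x -8 to +12, ramp toward the front, steep face to the rear. It is held down while a cassette lies over it and springs up behind the tail when the cassette is home.
- catch_c (a joint): Press-down of lane c's sprung steel catch, m: 0 up (4 mm above the floor, 0.6 N), 0.005 pressed below the floor (1.6 N). 12 wide, at dock x -8 to +12, ramp toward the front, steep face to the rear. It is held down while a cassette lies over it and springs up behind the tail when the cassette is home.
- catch_d (a joint): Press-down of lane d's sprung steel catch, m: 0 up (4 mm above the floor, 0.6 N), 0.005 pressed below the floor (1.6 N). 12 wide, at dock x -8 to +12, ramp toward the front, steep face to the rear. It is held down while a cassette lies over it and springs up behind the tail when the cassette is home.
- lane_a (a point): Where a cassette's origin lies when it is home in lane a (dock y +75, leftmost seen from the robot): on the dock's floor, nose against the rear wall. Axes as the dock's. Its two aluminium rails are 32 long (dock x +38 to +70), 11 high; the plate slides under their lips with 1.7 mm spare each side, 3 mm above. About 2 mm of play between catch and wall.
- lane_b (a point): Where a cassette's origin lies when it is home in lane b (dock y +25): on the dock's floor, nose against the rear wall. Axes as the dock's. Its two aluminium rails are 32 long (dock x +38 to +70), 11 high; the plate slides under their lips with 1.7 mm spare each side, 3 mm above. About 2 mm of play between catch and wall.
- lane_c (a point): Where a cassette's origin lies when it is home in lane c (dock y -25): on the dock's floor, nose against the rear wall. Axes as the dock's. Its two aluminium rails are 32 long (dock x +38 to +70), 11 high; the plate slides under their lips with 1.7 mm spare each side, 3 mm above. About 2 mm of play between catch and wall.
- lane_d (a point): Where a cassette's origin lies when it is home in lane d (dock y -75, rightmost): on the dock's floor, nose against the rear wall. Axes as the dock's. Its two aluminium rails are 32 long (dock x +38 to +70), 11 high; the plate slides under their lips with 1.7 mm spare each side, 3 mm above. About 2 mm of play between catch and wall.
- cassette_1: White flat test cassette, plate 56 long (x) x 26 wide (y) x 5 thick, last 10 mm of the nose (+x end) only 18 wide; 30 g. Origin: centre of its underside. Upright grip fin 18 long x 10 wide (y), centred 18 behind the origin (toward the tail, -x), top 29 above the underside; its foot is 24 wide up to 9 above the underside and cannot pass the rails. Grip the fin across its 10 mm. May be absent.
- cassette_2: White flat test cassette, plate 56 long (x) x 26 wide (y) x 5 thick, last 10 mm of the nose (+x end) only 18 wide; 30 g. Origin: centre of its underside. Upright grip fin 18 long x 10 wide (y), centred 18 behind the origin (toward the tail, -x), top 29 above the underside; its foot is 24 wide up to 9 above the underside and cannot pass the rails. Grip the fin across its 10 mm. May be absent.
- cassette_3: White flat test cassette, plate 56 long (x) x 26 wide (y) x 5 thick, last 10 mm of the nose (+x end) only 18 wide; 30 g. Origin: centre of its underside. Upright grip fin 18 long x 10 wide (y), centred 18 behind the origin (toward the tail, -x), top 29 above the underside; its foot is 24 wide up to 9 above the underside and cannot pass the rails. Grip the fin across its 10 mm. May be absent.
- cassette_4: White flat test cassette, plate 56 long (x) x 26 wide (y) x 5 thick, last 10 mm of the nose (+x end) only 18 wide; 30 g. Origin: centre of its underside. Upright grip fin 18 long x 10 wide (y), centred 18 behind the origin (toward the tail, -x), top 29 above the underside; its foot is 24 wide up to 9 above the underside and cannot pass the rails. Grip the fin across its 10 mm. May be absent.
- spatula: Spatula lying on the mat: wooden handle 80 long (x) x 13 wide x 12 high, with an 8 mm long cross guard at each end (34 and 30 wide, 12 high); steel blade 60 long x 13 wide x 2.2 thick toward +x, mid-plane 6 above the underside. Origin: centre of the handle's underside; centre of mass about 7 mm toward the blade. 50 g.
- spatula_tip (a point): Middle of the blade's tip, 100 mm from the handle's centre.
- tool_mat: Black rubber mat fixed to the bench, 200 (x) x 80 (y) x 4 thick. Origin: centre of its underside.
- bottle_3: Bystander: reagent bottle, 58 wide, 130 high, behind on the left. Origin: centre of its underside.
- tape_1: Bystander: roll of tape, 98 wide, 25 high, front right. Origin: centre of its underside.
- tip_box_0: Bystander: blue pipette tip box 75 x 112 x 62, behind on the right. Origin: centre of its underside.

How it is judged:
By the outcome, as a careful person would: the job done as asked, in the order asked, and still so for the second after the job is handed in, with the robot touching nothing.
Of cassette_1, cassette_2, cassette_3, cassette_4 only 3 to 4 are there at a start; the rules pass over those that are not, and their reading is None.
At some moment in a run one of cassette_1, cassette_2, cassette_3, cassette_4, spatula may be knocked a few centimetres aside while the robot is not near it.
It also fails if it takes over 210 s, if anything falls off the work surface, if the arm or the gripper's body presses on something with over 40 N, if the wrist force passes 120 N, or if a joint passes its speed limit or range.

ROBOT

A 6-joint arm with a two-finger parallel gripper is mounted at the origin on a cart in front of the work surface, level with it; the furniture and walls round the work are solid. World frame = base frame: x ahead of the robot, y to its left, z up, the work surface at z = 0. Lengths are in m, angles in degrees, forces in N, time in s.
With the tool pointing down it reaches from about 0.35 to 0.875 m from the base axis. Payload 4.2 kg.
Tool frame: the origin (TCP) lies on the front face of the gripper's body, between the roots of the fingers; the fingertips stand 70 mm ahead of it and the grasp point (between the pads) lies 51 mm ahead of it; z points along the fingers, y is the line along which they close (so a half turn about z gives the same grasp; the last joint's range is limited). The gripper opens to 87 mm and grips with 3 to 60 N. Pads are 19 mm wide; open, the fingers measure 117 mm over their backs; the gripper's body (75 mm by 190 mm) begins 51 mm behind the grasp point.
Start: joints at [88.556, 22.042, 0.453, 0, -68.411, -14.817], TCP at [0.175, 0.6, 0.292] pointing down, gripper open.
Joint ranges: [-179.83, 179.83], [-69.29, 118.12], [-61.27, 80.66], [-181.25, 117.63], [-171.15, -9.14], [-177.46, 177.46]. Speed limits (degrees/s): [159.86, 159.86, 180, 180, 180, 180].

INTERFACE

Orientations are given as a 3x3 rotation matrix whose columns are the frame's x, y, z axes.
In Python, from station import r gives the robot as it stands.
- The arm moves only by the shell command python3 -m pendant 'ROWS' [OPENING]. ROWS is JSON, a list of rows, each a list of 2 entries, a list of its own where there are three numbers: the shift along the tool's x, y, z in mm, then the turn, a rotation vector about the tool's x, y, z in rad. A call has 1 to 10 rows; each row is the pose to reach, as a shift and turn from the pose commanded when the call began, along the tool's axes at that moment; what a row does not reach only later rows make up. A row lasts 1/10 s, in which the tool goes at most 50 mm and 8.59 degrees, less where a joint would pass 70% of its speed; a pose out of reach is approached as far as the arm can. A call with a gripper value outside its range is refused whole. OPENING is the opening, from 0 (shut) to 1 (fully open), set as the call begins (- or left out, the last holds). The fingers move at their own pace and stop on an object; the grip force is fixed at half the most. Time passes only in rows, so rows that repeat a pose let the fingers close. It gives the time, the measured TCP pose, the force, the opening and the grip force at its end, in the units of the state.
- r.sense(): the state, without advancing time (a new reading comes with each control period).
- r.capture(name): name is "scene" or "top" or "wrist"; returns a dict with "frame" (420x560x3 uint8, red, green, blue), "vertical_fov" (degrees; the focal length in pixels is half the picture's height over the tangent of half this angle, whatever the lens; pixels are square), "cx", "cy" (the principal point, pixels), "rvec" (rotation vector, rad) and "tvec" (3), from world to camera coordinates, as OpenCV has them. Camera axes: x right, y down, z forward; pixel columns grow to the right and rows downward; lengths in m; the calibration is good to about 2 mm. A picture is of the moment at which its call begins. There is no depth.
- r.finish_job(): hands the job in; it is judged then, once.
The state is a dict: "time_s": time; "joints": joint angles; "joint_velocities": joint speeds; "effort": joint torques, N m; "tcp_pos": TCP position; "ee_rot": TCP orientation; "wrist_force": force on the tool from outside, world axes, zero at the start; "moment": the same for the moment, N m; "gripper_width": opening from 0.0 (shut) to 1.0 (fully open); "gripper_force": force on a finger pad.
Only numpy, scipy, OpenCV 4.12 (cv2) and the standard library are available. Lean on these libraries where they do the work, as an engineer would, in place of code of your own. Each camera call takes 0.05 s, during which the arm holds its last target. There are 200 camera calls.

## Working session

There is one attempt and no reset: what is moved stays moved. The work goes in short steps, Python scripts to look and compute and a shell command to move; the robot and the scene stay as the last step left them, time stands still between calls to the robot, and variables do not carry over. Pictures are saved under pics/ and viewed, at most 14 in all, crops included, and the job is handed in when it is done.

```bash
ls; mkdir -p pics; python3 - <<'E'
from station import r
import cv2,json
s=r.sense(); print({k:s[k] for k in('time_s','tcp_pos','ee_rot','wrist_force','gripper_width')})
for n in('scene','top'):
    c=r.capture(n); print(n,c['vertical_fov'],c['cx'],c['cy'],c['rvec'],c['tvec'])
    cv2.imwrite(f'pics/{n}0.png',cv2.cvtColor(c['frame'],cv2.COLOR_RGB2BGR))
E
```

```text
pics
{'time_s': 0.0, 'tcp_pos': array([0.17484765, 0.59957403, 0.29115301]), 'ee_rot': array([[ 9.59938541e-01, -2.80210138e-01, -5.25193105e-04],
       [-2.80210615e-01, -9.59936195e-01, -2.12426370e-03],
       [ 9.10883538e-05,  2.18632728e-03, -9.99997606e-01]]), 'wrist_force': array([ 0.57706413, -0.6761451 ,  0.22896787]), 'gripper_width': 0.9971113510513431}
scene 43.596757824714125 275.9818234244767 210.38262595589728 [ 2.34047187 -0.83140024  0.27431937] [-0.50981347  0.28236017  1.54423545]
top 56.74621819299362 277.00046793867585 209.12505804644826 [ 2.18465665 -2.14490393  0.11413965] [-0.09451558  0.60763898  1.26219069]
```

View pics/scene0.png

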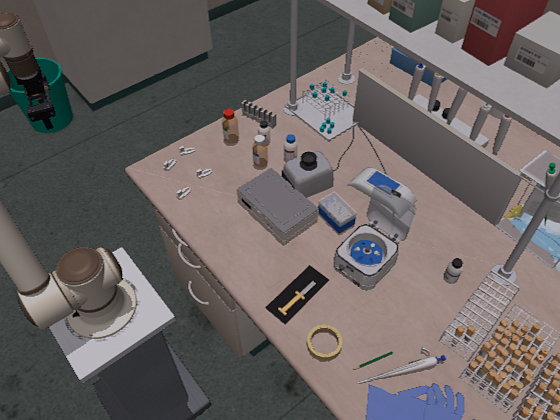

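View pics/top0.png

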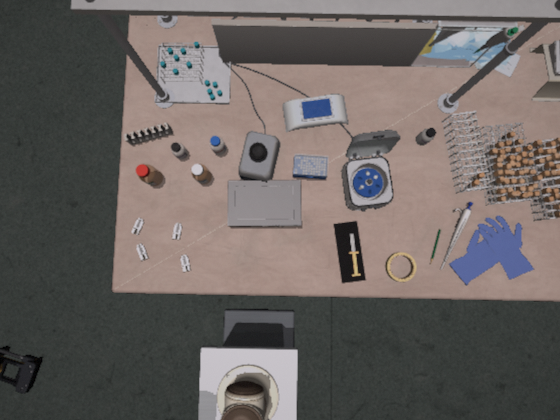

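Both views show the dock shut at top (265,204), four cassettes at left of it (138,226), (177,231), (141,252), (185,263), and the spatula on its mat at (352,252), blade pointing away from the robot; the tape is at (401,266).

```bash
cat > h.py <<'E'
import numpy as np, cv2
from scipy.spatial.transform import Rotation as Ro
from station import r
def cap(name,save=None):
    c=r.capture(name); f=c['frame']
    if save: cv2.imwrite(f'pics/{save}.png',cv2.cvtColor(f,cv2.COLOR_RGB2BGR))
    c['f']=f.shape[0]/2/np.tan(np.radians(c['vertical_fov'])/2)
    c['R']=cv2.Rodrigues(np.array(c['rvec'],float))[0]; c['C']=-c['R'].T@np.array(c['tvec']).ravel()
    c['hsv']=cv2.cvtColor(f,cv2.COLOR_RGB2HSV); return c
def cast(c,px,z):
    px=np.atleast_2d(np.array(px,float))
    d=np.c_[(px[:,0]-c['cx'])/c['f'],(px[:,1]-c['cy'])/c['f'],np.ones(len(px))]@c['R']
    return c['C']+d*((z-c['C'][2])/d[:,2])[:,None]
def proj(c,P):
    q=np.atleast_2d(P)@c['R'].T+np.array(c['tvec']).ravel()
    return np.c_[c['cx']+c['f']*q[:,0]/q[:,2],c['cy']+c['f']*q[:,1]/q[:,2]]
def blobs(mask,amin=20,amax=1e9):
    m=mask.astype(np.uint8)*255
    cs,_=cv2.findContours(m,cv2.RETR_EXTERNAL,cv2.CHAIN_APPROX_NONE)
    return [k for k in cs if amin<=cv2.contourArea(k)<=amax]
def shift(P,yaw=None):
    """tool-axis shift mm from the present TCP to world point P"""
    s=r.sense(); return (s['ee_rot'].T@(np.array(P)-s['tcp_pos'])*1000).round(1)
np.set_printoptions(precision=4,suppress=True)
E
python3 - <<'E'
from h import *
c=cap('top'); h=c['hsv'].astype(int); H,S,V=h[...,0],h[...,1],h[...,2]
print('C',c['C'])
m=(S<40)&(V>170); m[:, 210:]=0; m[:215]=0
for k in blobs(m,8):
    (x,y),wh,a=cv2.minAreaRect(k); print('cas',(x,y),wh,a,cast(c,(x,y),.015)[0])
m=(V<40); m[:, :320]=0;m[:, 380:]=0;m[:215]=0;m[290:]=0
for k in blobs(m,100): b=cv2.boxPoints(cv2.minAreaRect(k)); print('mat',cast(c,b,.004))
m=(S>100)&(V>150); m[:, :330]=0;m[:, 375:]=0;m[:215]=0;m[290:]=0
for k in blobs(m,10): b=cv2.boxPoints(cv2.minAreaRect(k)); print('handle',b,cast(c,b,.016))
m=(S<35)&(V>80)&(V<200); m[:, :220]=0;m[:, 310:]=0;m[:178]=0;m[235:]=0
for k in blobs(m,300): b=cv2.boxPoints(cv2.minAreaRect(k)); print('dock',b,cast(c,b,.061))
print(h[200,265],h[222,265],h[226,138],h[260,355])
s=cap('scene'); P=[[.17,.6,.29]]; 
E
```

```text
C [ 0.47   -0.0877  1.3201]
cas (204.5, 369.5) (43.0, 9.0) 90.0 [0.0855 0.1414 0.015 ]
cas (184.64865112304688, 262.3918762207031) (17.09749412536621, 8.38434886932373) 80.53767395019531 [0.4273 0.2207 0.015 ]
cas (143.3000030517578, 250.40000915527344) (14.230249404907227, 2.213594436645508) 71.56504821777344 [0.4644 0.3606 0.015 ]
cas (138.50685119628906, 251.68495178222656) (15.449432373046875, 2.808987855911255) 69.44395446777344 [0.4599 0.3763 0.015 ]
cas (176.0500030517578, 230.85000610351562) (8.221921920776367, 15.495159149169922) 18.434947967529297 [0.5316 0.2542 0.015 ]
cas (136.79898071289062, 226.07733154296875) (7.412027359008789, 16.550142288208008) 23.96249008178711 [0.5453 0.3869 0.015 ]
mat [[ 0.5646 -0.2769  0.004 ]
 [ 0.5769 -0.3514  0.004 ]
 [ 0.3837 -0.3789  0.004 ]
 [ 0.3718 -0.3055  0.004 ]]
dock [[227. 179.]
 [301. 179.]
 [301. 226.]
 [227. 226.]] [[ 0.7027  0.0826  0.061 ]
 [ 0.7072 -0.1604  0.061 ]
 [ 0.5526 -0.1622  0.061 ]
 [ 0.5482  0.0776  0.061 ]]
[168   9 143] [168   9 145] [170  11 145] [ 21  94 200]
```

```bash
python3 -m pendant '[[[316,210,-80],[0,0,-0.28]],[[316,210,-80],[0,0,-0.28]],[[316,210,-80],[0,0,-0.28]],[[316,210,-80],[0,0,-0.28]],[[316,210,-80],[0,0,-0.28]],[[316,210,-80],[0,0,-0.28]],[[316,210,-80],[0,0,-0.28]],[[316,210,-80],[0,0,-0.28]],[[316,210,-80],[0,0,-0.28]],[[316,210,-80],[0,0,-0.28]]]' 1
python3 - <<'E'
from h import *
c=cap('wrist','w1'); print(c['C'],c['f'],c['R'][2]); s=r.sense(); print(s['tcp_pos'],s['ee_rot']); print(proj(c,[[.4273,.2207,.015],[.462,.369,.015],[.5316,.2542,.015],[.545,.387,.015]]))
E
```

```text
time_s: 1.2
tcp_pos: [0.4198, 0.3092, 0.3722]
ee_rot: [[1.0, -0.006, -0.0], [-0.006, -1.0, 0.0], [-0.0, -0.0, -1.0]]
wrist_force: [-0.5, 0.4, 0.4]
gripper_width: 0.999
gripper_force: 0.0
[0.4971 0.3084 0.4645] 353.92501239049597 [-0.2804  0.0026 -0.9599]
[0.4193 0.3098 0.3719] [[ 1.     -0.0043 -0.0007]
 [-0.0043 -1.     -0.0001]
 [-0.0007  0.0001 -1.    ]]
[[352.1622 165.3083]
 [234.5404 138.3567]
 [328.2529  78.2046]
 [216.1581  66.9303]]
```

View pics/w1.png

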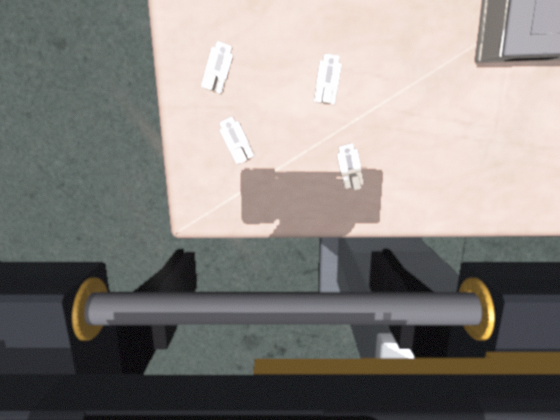

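Four cassettes are in the wrist view at (217,68), (328,79), (236,140), (349,167); the dock's corner is at top right (490,50). Now on to the spatula.

```bash
python3 -m pendant '[[[0,640,60],[0,0,-0.14]],[[0,640,60],[0,0,-0.14]],[[0,640,60],[0,0,-0.14]],[[0,640,60],[0,0,-0.14]],[[0,640,60],[0,0,-0.14]],[[0,640,60],[0,0,-0.14]],[[0,640,60],[0,0,-0.14]],[[0,640,60],[0,0,-0.14]],[[0,640,60],[0,0,-0.14]],[[0,640,60],[0,0,-0.14]]]' | head -2
python3 - <<'E'
from h import *
print(shift([.40,-.32,.26]))
E
```

```text
time_s: 2.25
tcp_pos: [0.4176, -0.1886, 0.3252]
[-35.6 127.7  65.2]
```

```bash
python3 -m pendant '[[[-10,136,60],[0,0,0]],[[-10,136,60],[0,0,0]],[[-10,136,60],[0,0,0]],[[-10,136,60],[0,0,0]],[[-10,136,60],[0,0,0]]]' | head -3
python3 - <<'E'
from h import *
c=cap('wrist','w2'); print(c['C'],r.sense()['tcp_pos'])
print(proj(c,[[.4,-.33,.016],[.55,-.31,.01]]))
E
```

```text
time_s: 2.75
tcp_pos: [0.4264, -0.3238, 0.264]
ee_rot: [[0.991, 0.136, -0.003], [0.136, -0.991, 0.001], [-0.003, -0.002, -1.0]]
[ 0.5031 -0.3138  0.3561] [ 0.4267 -0.3232  0.2651]
[[285.5218 216.0501]
 [286.2846  53.4325]]
```

View pics/w2.png

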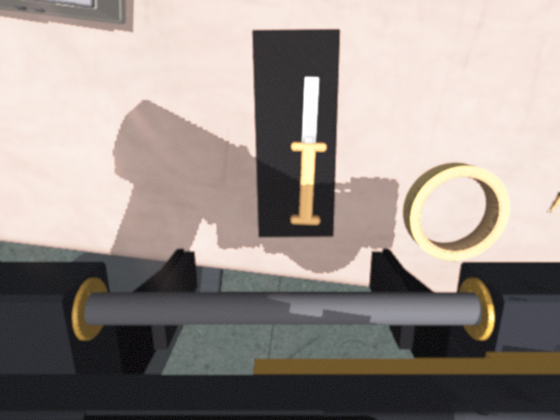

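The mat spans (255,30)–(337,236); the spatula's tip is at (311,78), front guard (309,147), rear guard (306,220).

```bash
cat >> h.py <<'E'
def spatula(c):
    h=c['hsv'].astype(int); H,S,V=h[...,0],h[...,1],h[...,2]
    m=(S>70)&(V>90)&(H<40); m[255:]=0; m[:60]=0; m[:, :250]=0; m[:,345:]=0
    k=max(blobs(m,100),key=cv2.contourArea); b=cv2.boxPoints(cv2.minAreaRect(k)); 
    B=cast(c,b,.016); print('handle box',b.round(1).tolist(),'\n',B)
    m=(S<40)&(V>120); m[255:]=0; m[:, :250]=0; m[:,345:]=0
    for k in blobs(m,150,3000):
        b=cv2.boxPoints(cv2.minAreaRect(k)); print('blade',b.round(1).tolist(),'\n',cast(c,b,.011))
E
python3 - <<'E'
from h import *
c=cap('wrist'); spatula(c)
h=c['hsv'].astype(int); m=h[...,2]<45; m[250:]=0
k=max(blobs(m,500),key=cv2.contourArea); b=cv2.boxPoints(cv2.minAreaRect(k)); print('mat',cast(c,b,.004), cast(c,b,.004).mean(0))
E
```

```text
handle box [[290.0, 142.0], [327.0, 142.0], [327.0, 225.0], [290.0, 225.0]] 
 [[ 0.4739 -0.3237  0.016 ]
 [ 0.4787 -0.3586  0.016 ]
 [ 0.3968 -0.3727  0.016 ]
 [ 0.3917 -0.3355  0.016 ]]
blade [[300.6000061035156, 142.8000030517578], [304.1000061035156, 76.30000305175781], [319.70001220703125, 77.0999984741211], [316.20001220703125, 143.60000610351562]] 
 [[ 0.4741 -0.3342  0.011 ]
 [ 0.5339 -0.3283  0.011 ]
 [ 0.5351 -0.3426  0.011 ]
 [ 0.4754 -0.3492  0.011 ]]
mat [[ 0.3721 -0.3043  0.004 ]
 [ 0.449  -0.2952  0.004 ]
 [ 0.4592 -0.3695  0.004 ]
 [ 0.3829 -0.3831  0.004 ]] [ 0.4158 -0.338   0.004 ]
```

```bash
python3 -m pendant '[[[25,26,50],[0,0,0.008]],[[25,26,90],[0,0,0.008]],[[25,26,130],[0,0,0.008]],[[25,26,160],[0,0,0.008]],[[25,26,180],[0,0,0.008]],[[25,26,189],[0,0,0.008]],[[25,26,189],[0,0,0.008]]]' 0.6
python3 - <<'E'
from h import *
print(shift([.4551,-.3458,.0755])); c=cap('wrist','w3')
E
```

```text
time_s: 3.55
tcp_pos: [0.455, -0.3452, 0.0765]
ee_rot: [[0.992, 0.13, -0.001], [0.13, -0.992, 0.0], [-0.001, -0.0, -1.0]]
wrist_force: [-0.7, -0.3, -0.0]
gripper_width: 0.609
gripper_force: 0.0
[0.  0.7 1. ]
```

View pics/w3.png

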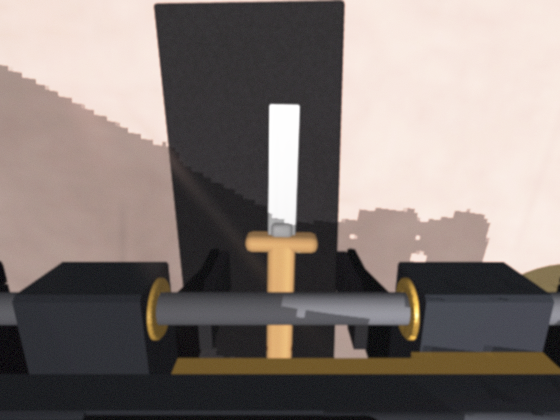

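The handle sits between the fingers (column 281), blade tip at (284,105), guard at (281,243) just ahead of the pads. Grip.

```bash
python3 -m pendant '[[[0,0,1],[0,0,0]],[[0,0,1],[0,0,0]],[[0,0,1],[0,0,0]],[[0,0,1],[0,0,0]],[[0,0,1],[0,0,0]],[[0,0,1],[0,0,0]],[[0,0,1],[0,0,0]],[[0,0,1],[0,0,0]]]' 0
python3 -m pendant '[[[-20,0,-40],[0,0,0]],[[-20,0,-90],[0,0,0]],[[-20,0,-130],[0,0,0]],[[-20,0,-130],[0,0,0]]]'
python3 - <<'E'
from h import *
c=cap('wrist','w4');t=cap('top'); s=r.sense(); 
h=c['hsv'].astype(int); m=(h[...,1]<40)&(h[...,2]>150); 
m[300:]=0
for k in blobs(m,200,20000):
    print(cv2.minAreaRect(k))
E
```

```text
time_s: 4.4
tcp_pos: [0.4545, -0.3464, 0.0757]
ee_rot: [[0.992, 0.128, -0.0], [0.128, -0.992, -0.0], [-0.0, 0.0, -1.0]]
wrist_force: [-0.9, -0.0, 2.0]
gripper_width: 0.143
gripper_force: 29.8
time_s: 4.8
tcp_pos: [0.4374, -0.3506, 0.212]
ee_rot: [[0.992, 0.129, 0.012], [0.129, -0.992, -0.007], [0.011, 0.008, -1.0]]
wrist_force: [1.2, -0.5, -0.6]
gripper_width: 0.145
gripper_force: 29.8
((185.5, 247.5), (25.0, 27.0), 90.0)
((359.5, 229.5), (37.0, 27.0), 90.0)
((444.3402099609375, 233.0154571533203), (65.9803466796875, 75.02662658691406), 21.037511825561523)
((285.0, 169.0), (132.0, 30.0), 90.0)
```

View pics/w4.png

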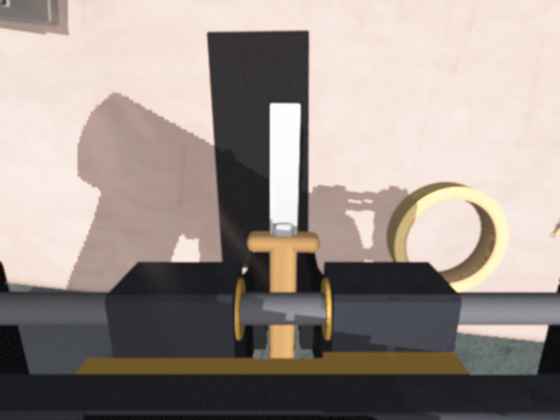

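The spatula is gripped square, blade from (284,232) to its tip at (284,103). Next: measure the dock's front from close.

```bash
python3 -m pendant '[[[43,-307,-90],[0,0,0.112]],[[43,-307,-90],[0,0,0.112]],[[43,-307,-90],[0,0,0.112]],[[43,-307,-90],[0,0,0.112]],[[43,-307,-90],[0,0,0.112]],[[43,-307,-90],[0,0,0.112]],[[43,-307,-90],[0,0,0.112]],[[43,-307,-90],[0,0,0.112]],[[43,-307,-90],[0,0,0.112]]]'
python3 - <<'E'
from h import *
c=cap('wrist','w5'); print(c['C'],r.sense()['tcp_pos'])
print(proj(c,[[.5526,-.1622,.061],[.5482,.0776,.061],[.55,-.04,.052],[.55,-.04,0]]))
E
```

```text
time_s: 5.8
tcp_pos: [0.4374, -0.0387, 0.294]
ee_rot: [[1.0, 0.017, -0.003], [0.017, -1.0, -0.001], [-0.003, 0.0, -1.0]]
wrist_force: [0.4, -0.7, -0.8]
gripper_width: 0.147
gripper_force: 29.8
[ 0.5149 -0.0377  0.3861] [ 0.4374 -0.0393  0.294 ]
[[429.517   63.9306]
 [148.16    64.4941]
 [286.0109  65.8613]
 [285.5508  71.6278]]
```

View pics/w5.png

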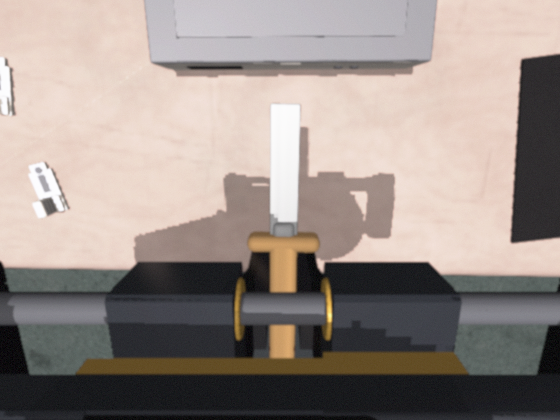

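```bash
python3 - <<'E'
from h import *
c=cap('wrist'); h=c['hsv'].astype(int); f=c['frame'].astype(int)
for x in (200,292,380): print(x,f[50:76,x].tolist())
for y in (20,50): print(y,[ (x,f[y,x].tolist()) for x in range(140,160,2)],[ (x,f[y,x].tolist()) for x in range(424,442,2)])
print(cast(c,[[152,62],[432,60]],.061))
E
```

```text
200 [[196, 192, 196], [197, 193, 199], [199, 196, 200], [195, 192, 198], [198, 193, 200], [193, 189, 194], [196, 191, 197], [196, 191, 198], [195, 192, 197], [192, 187, 192], [178, 172, 178], [147, 143, 149], [116, 114, 117], [102, 99, 98], [98, 94, 92], [92, 88, 85], [63, 59, 57], [40, 39, 38], [54, 50, 47], [98, 89, 85], [135, 120, 115], [149, 131, 125], [155, 135, 127], [157, 138, 132], [156, 138, 131], [171, 149, 142]]
292 [[189, 187, 191], [190, 185, 191], [190, 186, 191], [189, 186, 192], [187, 183, 189], [190, 186, 192], [189, 184, 191], [189, 185, 192], [190, 186, 192], [179, 176, 182], [161, 158, 163], [139, 135, 138], [140, 136, 135], [150, 142, 138], [134, 128, 123], [117, 111, 107], [108, 105, 100], [116, 111, 106], [123, 115, 110], [135, 121, 117], [147, 129, 122], [150, 131, 124], [152, 132, 126], [153, 133, 127], [166, 144, 135], [202, 176, 166]]
380 [[184, 180, 186], [182, 178, 184], [183, 178, 184], [182, 179, 186], [182, 179, 186], [181, 177, 182], [181, 178, 184], [183, 180, 186], [177, 174, 181], [164, 161, 166], [135, 132, 138], [114, 109, 111], [105, 101, 100], 
[... 495 characters left out ...]
175, 173, 179]), (428, [176, 173, 179]), (430, [176, 174, 179]), (432, [170, 166, 172]), (434, [200, 177, 171]), (436, [232, 209, 199]), (438, [232, 209, 198]), (440, [231, 207, 195])]
50 [(140, [232, 211, 198]), (142, [232, 210, 200]), (144, [234, 213, 202]), (146, [231, 208, 197]), (148, [200, 185, 183]), (150, [196, 192, 198]), (152, [199, 197, 202]), (154, [198, 195, 200]), (156, [197, 195, 200]), (158, [199, 196, 201])] [(424, [176, 173, 178]), (426, [178, 174, 180]), (428, [179, 177, 182]), (430, [179, 169, 171]), (432, [222, 197, 187]), (434, [226, 201, 190]), (436, [224, 200, 189]), (438, [227, 203, 191]), (440, [227, 202, 190])]
[[ 0.5503  0.0733  0.061 ]
 [ 0.5555 -0.1647  0.061 ]]
```

```bash
python3 - <<'E'
from h import *
c=cap('wrist'); P=cast(c,[[148.9,61],[429.7,59.3]],.061); print(P, np.linalg.norm(P[0]-P[1]))
y=(P[0]-P[1]);y/=np.linalg.norm(y); x=np.array([y[1],-y[0],0]); print('yaw',np.degrees(np.arctan2(x[1],x[0])))
F=P.mean(0); print('front mid',F,'dock ctr',F+.075*x)
s=r.sense(); print(s['tcp_pos'],s['ee_rot'])
t=cap('top'); print(proj(t,[F,F+.15*x,F+.15*x+.12*y,F+.12*y]))
E
```

```text
[[ 0.5514  0.0755  0.061 ]
 [ 0.5561 -0.1632  0.061 ]] 0.23873340238922683
yaw 1.137186152935302
front mid [ 0.5537 -0.0439  0.061 ] dock ctr [ 0.6287 -0.0424  0.061 ]
[ 0.4376 -0.0398  0.2943] [[ 0.9999  0.0146 -0.0028]
 [ 0.0146 -0.9999 -0.0006]
 [-0.0028  0.0006 -1.    ]]
[[264.4976 224.9913]
 [264.5912 179.386 ]
 [228.0611 179.4462]
 [227.5001 225.0469]]
```

```bash
python3 -m pendant '[[[10,7,50],[0,0,-0.005]],[[15,7,100],[0,0,-0.005]],[[20,7,140],[0,0,-0.005]],[[20,7,165],[0,0,-0.005]],[[20.5,7,176.5],[0,0,-0.005]],[[20.5,7,176.5],[0,0,-0.005]],[[20.5,7,176.5],[0,0,-0.005]]]'
python3 - <<'E'
from h import *
c=cap('wrist','w6'); s=r.sense(); print(s['tcp_pos'],s['ee_rot'])
T=s['tcp_pos']+s['ee_rot']@[.0808,-.0006,.0657]; print('tip',T,proj(c,[T,[.5537,-.0439,.061],[.5537,-.0439,.052]]))
E
```

```text
time_s: 6.7
tcp_pos: [0.4589, -0.0462, 0.1191]
ee_rot: [[1.0, 0.02, -0.0], [0.02, -1.0, -0.0], [-0.0, 0.0, -1.0]]
wrist_force: [0.2, -1.5, -0.4]
gripper_width: 0.144
gripper_force: 29.8
[ 0.4592 -0.046   0.1197] [[ 0.9998  0.0205  0.0013]
 [ 0.0205 -0.9998  0.0001]
 [ 0.0013 -0.0001 -1.    ]]
tip [ 0.5401 -0.0437  0.0541] [[279.8685  98.9262]
 [280.7709  62.221 ]
 [280.8857  64.9357]]
```

View pics/w6.png

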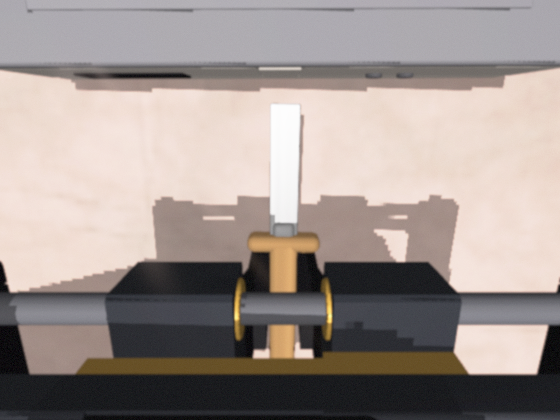

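The notch shows as a light bar at (260–301, 68), centre 280; the blade's tip is centred at 284.7 – so about 2 mm to the left is needed. Average the height reading before inserting.

```bash
python3 - <<'E'
from h import *
P=[];R=[]
for i in range(8): c=cap('top'); s=r.sense(); P.append(s['tcp_pos']);R.append(s['ee_rot'])
print(np.mean(P,0),np.std(P,0),np.mean(R,0)[:,0])
s=cap('scene','s1'); print(proj(s,[[.4592,-.046,.05]]))
E
```

```text
[ 0.4591 -0.0456  0.1199] [0.0002 0.0001 0.0002] [0.9998 0.0211 0.0018]
[[236.7443 226.596 ]]
```

```bash
python3 -m pendant '[[[0,-2,2.4],[0,0,0]],[[5,-2,2.4],[0,0,0]],[[10,-2,2.4],[0,0,0]],[[13,-2,2.4],[0,0,0]],[[15,-2,2.4],[0,0,0]],[[17,-2,2.4],[0,0,0]],[[19,-2,2.4],[0,0,0]],[[21,-2,2.4],[0,0,0]],[[22,-2,2.4],[0,0,0]],[[22,-2,2.4],[0,0,0]]]'
python3 - <<'E'
from h import *
for i in range(3): c=cap('wrist','w7'); s=r.sense(); print(s['tcp_pos'],s['wrist_force'])
E
```

```text
time_s: 8.2
tcp_pos: [0.4807, -0.0431, 0.1167]
ee_rot: [[1.0, 0.021, 0.0], [0.021, -1.0, 0.0], [0.0, 0.0, -1.0]]
wrist_force: [-0.2, -0.3, -1.6]
gripper_width: 0.145
gripper_force: 29.8
[ 0.4806 -0.0432  0.1167] [ 0.5446  0.089  -0.6715]
[ 0.4805 -0.0432  0.1167] [ 0.1718 -0.2612 -0.7265]
[ 0.4805 -0.0432  0.1167] [ 0.7421 -0.4777  0.3801]
```

View pics/w7.png

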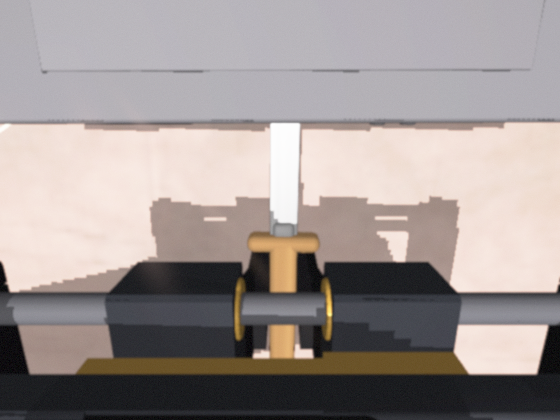

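The blade is under the cover's edge (edge at row 122, tip hidden behind it), no contact force. Now lift along the arc.

```bash
python3 -m pendant '[[[3,0,0],[0,0,0]],[[5,0,0],[0,0,0]],[[5,0,-4],[0,0,0]],[[5.5,0,-9],[0,0,0]],[[5.5,0,-15],[0,0,0]],[[6,0,-21],[0,0,0]],[[7,0,-27],[0,0,0]],[[8,0,-33],[0,0,0]],[[10,0,-39],[0,0,0]],[[10,0,-39],[0,0,0]]]'
python3 - <<'E'
from h import *
for i in range(2): c=cap('wrist','w8'); s=r.sense(); print(s['tcp_pos'],s['wrist_force'],s['moment'])
cap('scene','s2')
m=(c['hsv'][...,1]<30)&(c['hsv'][...,2]>235); m[260:]=0
for k in blobs(m,200): print(cv2.boundingRect(k))
a=cv2.imread('pics/w8.png'); b=cv2.imread('pics/s2.png')[120:340,180:480]; b=cv2.resize(b,(480,352)); 
a=cv2.resize(a[:260],(480,223)); cv2.imwrite('pics/m8.png',np.vstack([a,b]))
E
```

```text
time_s: 9.35
tcp_pos: [0.4904, -0.043, 0.1564]
ee_rot: [[1.0, 0.021, -0.0], [0.021, -1.0, 0.0], [-0.0, -0.0, -1.0]]
wrist_force: [-0.7, -0.8, -2.6]
gripper_width: 0.15
gripper_force: 29.9
[ 0.4904 -0.043   0.1561] [-0.4447  0.0006 -2.3153] [-0.1165  0.2901  0.0159]
[ 0.4906 -0.043   0.1559] [-0.2705  0.9198 -0.4057] [-0.0849  0.2777  0.0262]
(370, 219, 25, 41)
(509, 154, 51, 21)
(0, 134, 299, 126)
(304, 133, 249, 127)
```

View pics/m8.png

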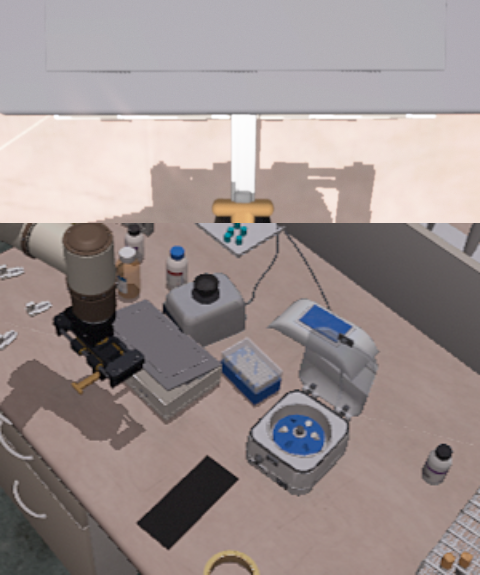

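The cover is raised about 15° with the blade under it, spatula still straight in the grip. Keep following the arc.

```bash
python3 -m pendant '[[[3.5,0,-11.5],[0,0,0]],[[8,0,-22.5],[0,0,0]],[[14,0,-33.5],[0,0,0]],[[20.5,0,-43.5],[0,0,0]],[[28,0,-53],[0,0,0]],[[36,0,-62],[0,0,0]],[[45,0,-70],[0,0,0]],[[54,0,-77],[0,0,0]],[[64,0,-84],[0,0,0]],[[64,0,-84],[0,0,0]]]'
python3 - <<'E'
from h import *
for i in range(2): c=cap('wrist','w9'); s=r.sense(); print(s['tcp_pos'],s['wrist_force'],s['moment'])
cap('scene','s3')
a=cv2.imread('pics/w9.png'); b=cv2.imread('pics/s3.png')[120:340,180:480]; b=cv2.resize(b,(480,352)); 
a=cv2.resize(a[:260],(480,223)); cv2.imwrite('pics/m9.png',np.vstack([a,b]))
E
```

```text
time_s: 10.5
tcp_pos: [0.5569, -0.0414, 0.241]
ee_rot: [[1.0, 0.022, 0.005], [0.022, -1.0, 0.0], [0.005, -0.0, -1.0]]
wrist_force: [0.5, -0.1, -1.0]
gripper_width: 0.147
gripper_force: 30.0
[ 0.5564 -0.0414  0.2405] [-0.0689  0.3578 -0.0129] [0.017  0.0037 0.0247]
[ 0.5558 -0.0414  0.2403] [-0.7776 -0.011  -0.2267] [ 0.021   0.0288 -0.0068]
```

View pics/m9.png

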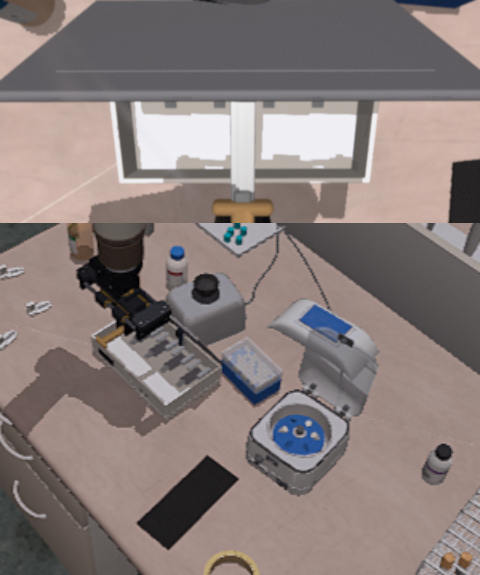

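The cover stands at about 60°, the dock's lanes visible below it. Push on to the stop.

```bash
python3 -m pendant '[[[11,0,-6],[0,0,0]],[[22,0,-10],[0,0,0]],[[33,0,-14],[0,0,0]],[[45,0,-16],[0,0,0]],[[53,0,-17],[0,0,0]],[[58,0,-18],[0,0,0]],[[61,0,-18],[0,0,0]],[[63,0,-18],[0,0,0]],[[63,0,-18],[0,0,0]]]'
python3 - <<'E'
from h import *
for i in range(2): c=cap('wrist','w10'); s=r.sense(); print(s['tcp_pos'],s['wrist_force'],s['moment'])
E
```

```text
time_s: 11.55
tcp_pos: [0.6143, -0.0406, 0.2566]
ee_rot: [[1.0, 0.021, -0.01], [0.021, -1.0, -0.001], [-0.01, 0.0, -1.0]]
wrist_force: [-8.8, 0.8, 2.8]
gripper_width: 0.143
gripper_force: 30.0
[ 0.6143 -0.0405  0.2567] [-9.4035  1.7691  2.8296] [0.2404 2.6088 0.1532]
[ 0.6143 -0.0405  0.2567] [-10.0217   1.8678   1.3186] [0.1976 2.5813 0.0576]
```

```bash
python3 -m pendant '[[[-50,0,0],[0,0,0]],[[-100,0,0],[0,0,0]],[[-150,20,0],[0,0,-0.108]],[[-166,65,20],[0,0,-0.108]],[[-166,110,40],[0,0,-0.108]],[[-166,155,60],[0,0,-0.108]],[[-166,200,80],[0,0,-0.108]],[[-166,245,90],[0,0,-0.108]],[[-166,290,100],[0,0,-0.108]],[[-166,303,100],[0,0,-0.108]]]' | head -3
python3 -m pendant '[[[0,0,0],[0,0,0]],[[0,0,0],[0,0,0]]]' | head -3
python3 - <<'E'
from h import *
for i in range(2): c=cap('wrist','w11'); s=r.sense(); print(s['tcp_pos'],s['ee_rot'],s['wrist_force'],s['moment'])
print(shift([.4545,-.3464,.0757]))
E
```

```text
time_s: 12.65
tcp_pos: [0.4578, -0.3503, 0.1561]
ee_rot: [[0.992, 0.125, -0.0], [0.125, -0.992, -0.001], [-0.0, 0.001, -1.0]]
time_s: 12.85
tcp_pos: [0.4582, -0.3464, 0.1579]
ee_rot: [[0.992, 0.129, 0.001], [0.129, -0.992, -0.0], [0.001, 0.0, -1.0]]
[ 0.4583 -0.3459  0.1582] [[ 0.9916  0.1297  0.0011]
 [ 0.1297 -0.9916 -0.0003]
 [ 0.001   0.0004 -1.    ]] [-0.816  -0.4523 -0.4024] [0.0569 0.0034 0.0398]
[ 0.4584 -0.3456  0.1583] [[ 0.9915  0.1304  0.0012]
 [ 0.1304 -0.9915 -0.0004]
 [ 0.0012  0.0005 -1.    ]] [-0.2552  0.7232 -0.9088] [-0.0343 -0.0538 -0.013 ]
[-4.1  0.2 82.6]
```

View pics/w11.png

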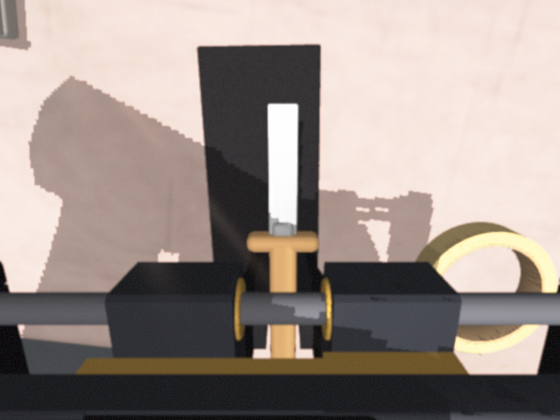

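The spatula still sits straight, tip at (284,104), over the mat. Lower it and release.

```bash
python3 -m pendant '[[[-3,-2,30],[0,0,0]],[[-3,-2,55],[0,0,0]],[[-3,-2,70],[0,0,0]],[[-3,-2,77],[0,0,0]],[[-3,-2,80],[0,0,0]],[[-3,-2,82],[0,0,0]],[[-3,-2,82],[0,0,0]]]'
python3 -m pendant '[[[0,0,0],[0,0,0]],[[0,0,0],[0,0,0]],[[0,0,0],[0,0,0]],[[0,0,-20],[0,0,0]],[[0,0,-60],[0,0,0]],[[-30,0,-100],[0,0,0]],[[-30,0,-150],[0,0,0]],[[-30,0,-190],[0,0,0]],[[-30,0,-190],[0,0,0]]]' 0.6
python3 - <<'E'
from h import *
c=cap('wrist','w12'); spatula(c)
E
```

```text
time_s: 13.65
tcp_pos: [0.4554, -0.345, 0.0765]
ee_rot: [[0.992, 0.129, 0.002], [0.129, -0.992, -0.001], [0.002, 0.001, -1.0]]
wrist_force: [0.3, -0.8, -0.8]
gripper_width: 0.145
gripper_force: 30.0
time_s: 14.55
tcp_pos: [0.4272, -0.3506, 0.273]
ee_rot: [[0.992, 0.129, 0.013], [0.13, -0.992, -0.008], [0.012, 0.009, -1.0]]
wrist_force: [0.1, 0.3, -0.7]
gripper_width: 0.597
gripper_force: 0.0
handle box [[260.0, 141.0], [296.0, 141.0], [296.0, 222.0], [260.0, 222.0]] 
 [[ 0.4744 -0.3248  0.016 ]
 [ 0.4789 -0.3595  0.016 ]
 [ 0.3972 -0.371   0.016 ]
 [ 0.3925 -0.334   0.016 ]]
blade [[270.0, 78.0], [285.0, 78.0], [285.0, 142.0], [270.0, 142.0]] 
 [[ 0.5332 -0.3274  0.011 ]
 [ 0.535  -0.3414  0.011 ]
 [ 0.4762 -0.3492  0.011 ]
 [ 0.4743 -0.3345  0.011 ]]
```

```bash
python3 - <<'E'
from h import *
s=r.sense(); print(s['joints'],np.degrees(np.arctan2(s['ee_rot'][1,0],s['ee_rot'][0,0])), shift([.56,.31,.34]))
E
```

```text
[-22.5096  15.7233 -12.3067   0.0215 -61.5002 119.8935] 7.395018861470225 [ 218.3 -636.6  -71.8]
```

```bash
python3 -m pendant '[[[50,-60,-65],[0,0,0.15]],[[50,-100,-65],[0,0,0.3]],[[50,-150,-65],[0,0,0.45]],[[70,-190,-65],[0,0,0.6]],[[100,-230,-65],[0,0,0.75]],[[140,-260,-65],[0,0,0.9]],[[160,-300,-65],[0,0,1.05]],[[180,-340,-65],[0,0,1.2]],[[190,-380,-65],[0,0,1.35]],[[200,-420,-65],[0,0,1.5]]]' | head -3
python3 - <<'E'
from h import *
s=r.sense(); print(s['joints'],np.degrees(np.arctan2(s['ee_rot'][1,0],s['ee_rot'][0,0])), shift([.56,.31,.34]))
E
```

```text
time_s: 15.6
tcp_pos: [0.5657, 0.0728, 0.3288]
ee_rot: [[0.292, -0.956, -0.003], [-0.956, -0.292, -0.001], [-0.0, 0.003, -1.0]]
[ 23.5962  15.4171  -3.8981  -0.0223 -70.8546  -6.6249] -73.03604871858198 [-228.5  -63.8  -11.3]
```

```bash
python3 -m pendant '[[[-40,-20,0],[0,0,0.15]],[[-80,-30,0],[0,0,0.3]],[[-120,-40,0],[0,0,0.45]],[[-160,-50,0],[0,0,0.6]],[[-200,-60,0],[0,0,0.75]],[[-228,-64,0],[0,0,0.9]],[[-228,-64,10],[0,0,1.05]],[[-228,-64,10],[0,0,1.2]],[[-228,-64,10],[0,0,1.35]],[[-228,-64,10],[0,0,1.5]]]' 0.4| head -3
python3 -m pendant '[[[0,0,30],[0,0,0.15]],[[0,0,50],[0,0,0.3]],[[0,0,50],[0,0,0.37]],[[0,0,50],[0,0,0.37]],[[0,0,50],[0,0,0.37]]]' | head -3
python3 - <<'E'
from h import *
c=cap('wrist','w13'); s=r.sense(); print(s['tcp_pos'],s['joints'])
h=c['hsv'].astype(int); H,S,V=h[...,0],h[...,1],h[...,2]
a=cv2.imread('pics/w13.png')
t=[]
for P in [[.4273,.2207,.015],[.462,.369,.015],[.5316,.2542,.015],[.545,.387,.015]]:
    u=proj(c,[P])[0].round().astype(int); x0=max(0,min(460,u[0]-50)); y0=max(0,min(320,u[1]-50)); print(P,u,(x0,y0))
    t.append(cv2.resize(a[y0:y0+100,x0:x0+100],(300,300),interpolation=cv2.INTER_CUBIC))
cv2.imwrite('pics/m13.png',np.vstack([np.hstack(t[:2]),np.hstack(t[2:])]))
E
```

```text
time_s: 16.6
tcp_pos: [0.5583, 0.3076, 0.3185]
ee_rot: [[-0.933, -0.359, -0.003], [-0.359, 0.933, -0.002], [0.003, -0.001, -1.0]]
time_s: 17.1
tcp_pos: [0.5588, 0.3076, 0.27]
ee_rot: [[-1.0, -0.005, -0.001], [-0.005, 1.0, -0.001], [0.001, -0.001, -1.0]]
[0.5589 0.3077 0.2705] [  43.3426   24.1504    0.5565    0.0014  -66.4143 -133.0851]
[0.4273, 0.2207, 0.015] [187  45] (np.int64(137), 0)
[0.462, 0.369, 0.015] [350  87] (np.int64(300), np.int64(37))
[0.5316, 0.2542, 0.015] [229 161] (np.int64(179), np.int64(111))
[0.545, 0.387, 0.015] [363 175] (np.int64(313), np.int64(125))
```

View pics/m13.png

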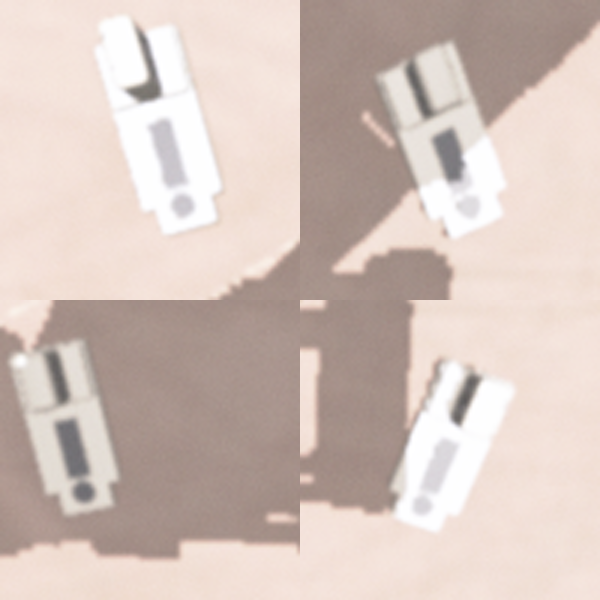

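All four tiles show noses (narrow end) pointing down in the picture, i.e. away from the robot, fins at the tail end; I read tail- and nose-edge midpoints from them.

```bash
python3 - <<'E'
from h import *
c=cap('wrist'); s=r.sense(); print(s['tcp_pos'])
T={1:((137,0),(139,35),(190,227)),2:((300,37),(116,58),(177,226)),3:((179,111),(48,49),(90,209)),4:((313,125),(178,71),(117,223))}
for i,(o,t,n) in T.items():
    t,n=cast(c,[np.add(o,np.array(t)/3),np.add(o,np.array(n)/3)],.005); u=(n-t)/np.linalg.norm(n-t)
    m=(t+n)/2; fin=m-.018*u; yaw=np.degrees(np.arctan2(u[1],u[0]))
    print(i,'len',np.linalg.norm(n-t)*1000,'yaw',yaw,'fin',fin[:2],'shift',(s['ee_rot'].T@(np.r_[fin[:2],.080]-s['tcp_pos'])*1000).round(1))
E
```

```text
[0.5589 0.3077 0.2708]
1 len 55.422788068199395 yaw 12.526619120247442 fin [0.4078 0.2191] shift [151.5 -88.  190.7]
2 len 54.907853808070364 yaw 23.847142992662917 fin [0.4437 0.363 ] shift [115.   55.7 190.8]
3 len 54.360324988427685 yaw 11.521285513592796 fin [0.5091 0.2227] shift [ 50.2 -84.9 190.7]
4 len 55.1214237451108 yaw -18.281153723673313 fin [0.5293 0.3939] shift [ 29.2  86.3 190.8]
```

Cassette 3 has been knocked ~28 mm from its first place; the lengths (~55 mm) check out. Grasp cassette 3 first, 4 mm tailward of the fin's centre.

```bash
python3 -m pendant '[[[27,-43,20],[0,0,-0.1]],[[54,-86.5,50],[0,0,-0.197]],[[54,-86.5,90],[0,0,-0.197]],[[54,-86.5,120],[0,0,-0.197]],[[54,-86.5,140],[0,0,-0.197]],[[54,-86.5,140],[0,0,-0.197]]]' 0.5| head -3
python3 - <<'E'
from h import *
c=cap('wrist','w14'); s=r.sense(); print(s['tcp_pos'],s['ee_rot'][:,0], shift([.5052,.2209,.0808]))
h=c['hsv'].astype(int); m=(h[...,1]<40)&(h[...,2]>215)
print(c['C'])
f=c['frame']; 
for y in range(200,300,12): 
    row=f[y].astype(int); print(y,''.join('#' if (row[x].max()-row[x].min()<14 and row[x].mean()>130) else '.' for x in range(200,360,2)))
E
```

```text
time_s: 17.8
tcp_pos: [0.5038, 0.2199, 0.1284]
ee_rot: [[-0.98, -0.199, -0.005], [-0.199, 0.98, -0.003], [0.005, -0.002, -1.0]]
[0.5049 0.2207 0.1302] [-0.9799 -0.1994  0.0016] [-0.4  0.2 49.4]
[0.4291 0.2046 0.221 ]
200 ................................................................................
212 ................................................................................
224 ................................................................................
236 ..................................####.########.###.............................
248 ...................................###..#####..#####............................
260 .................................######..####..######...........................
272 .................................####################...........................
284 .................................####################...........................
296 ................................................................................
```

```bash
python3 -m pendant '[[[0,0,25],[0,0,0]],[[0,0,42],[0,0,0]],[[0,0,49],[0,0,0]],[[0,0,49],[0,0,0]]]' | sed -n 2p
python3 -m pendant '[[[0,0,0],[0,0,0]],[[0,0,0],[0,0,0]],[[0,0,0],[0,0,0]],[[0,0,0],[0,0,0]],[[0,0,0],[0,0,0]],[[0,0,-20],[0,0,0]],[[0,0,-60],[0,0,0]],[[0,0,-90],[0,0,0]],[[0,0,-90],[0,0,0]]]' 0
python3 - <<'E'
from h import *
c=cap('wrist','w15'); s=r.sense(); print(s['tcp_pos'],s['ee_rot'][:,0])
f=c['frame']
for y in range(190,300,10): 
    row=f[y].astype(int); print(y,''.join('#' if (row[x].max()-row[x].min()<14 and row[x].mean()>130) else '.' for x in range(200,360,2)))
u=np.array([.9998,.0199]);v=np.array([-.0199,.9998]); D=np.array([.6287,-.0424+.0019])
for n,y in zip('abcd',(.075,.025,-.025,-.075)): print(n,D-.030*u+y*v, 'home tcp',D+.020*u+y*v)
E
```

```text
tcp_pos: [0.5055, 0.2213, 0.0822]
time_s: 19.15
tcp_pos: [0.5072, 0.2224, 0.1764]
ee_rot: [[-0.98, -0.2, 0.008], [-0.2, 0.98, 0.005], [-0.009, 0.004, -1.0]]
wrist_force: [0.5, 0.6, 0.5]
gripper_width: 0.112
gripper_force: 30.0
[0.5058 0.2217 0.174 ] [-0.98   -0.1989 -0.0047]
190 ................................................................................
200 ................................................................................
210 ................................................................................
220 ................................................................................
230 ................................................................................
240 ................................................................................
250 ......................................#..#......................................
260 ......................................########..................................
270 ......................................##.##.##..................................
280 .......................................##.###...................................
290 ................................................................................
a [0.5972 0.0339] home tcp [0.6472 0.0349]
b [ 0.5982 -0.0161] home tcp [ 0.6482 -0.0151]
c [ 0.5992 -0.0661] home tcp [ 0.6492 -0.0651]
d [ 0.6002 -0.1161] home tcp [ 0.6502 -0.1151]
```

```bash
python3 -m pendant '[[[-10,-40,0],[0,0,0.1]],[[-14,-85,0],[0,0,0.18]],[[-18,-130,0],[0,0,0.18]],[[-21,-175,0],[0,0,0.18]],[[-24,-220,0],[0,0,0.18]],[[-26,-265,0],[0,0,0.18]],[[-28,-310,0],[0,0,0.18]],[[-30,-351,0],[0,0,0.18]],[[-30,-351,0],[0,0,0.18]],[[-30,-351,0],[0,0,0.18]]]' | head -3
python3 - <<'E'
from h import *
c=cap('wrist','w16'); s=r.sense(); print(s['tcp_pos'],np.degrees(np.arctan2(-s['ee_rot'][1,0],-s['ee_rot'][0,0])),shift([.6052,-.1160,.0965]))
f=c['frame']; D=np.array([.6287,-.0424,0]); u=np.array([.9998,.0199,0]);v=np.array([-.0199,.9998,0])
for q in [(-75,120,55),(-75,-120,55),(-75,0,55),(-70,0,55)]: print(q,proj(c,[D+u*q[0]/1e3+v*q[1]/1e3+[0,0,q[2]/1e3]]))
for y in range(30,200,12): print(y,f[y,285].tolist())
E
```

```text
time_s: 20.2
tcp_pos: [0.6033, -0.118, 0.1699]
ee_rot: [[-1.0, -0.018, -0.003], [-0.018, 1.0, 0.0], [0.003, 0.0, -1.0]]
[ 0.6034 -0.117   0.1702] 1.1031198688198218 [-2.   0.9 73.7]
(-75, 120, 55) [[616.3588 158.9893]]
(-75, -120, 55) [[206.1895 160.344 ]]
(-75, 0, 55) [[411.2557 159.6667]]
(-70, 0, 55) [[410.4273 168.1701]]
30 [234, 214, 202]
42 [235, 218, 204]
54 [234, 215, 204]
66 [229, 207, 196]
78 [229, 209, 198]
90 [230, 210, 199]
102 [229, 208, 197]
114 [147, 130, 123]
126 [154, 136, 129]
138 [150, 129, 122]
150 [134, 126, 121]
162 [215, 204, 197]
174 [211, 203, 194]
186 [213, 203, 196]
198 [213, 203, 194]
```

```bash
python3 - <<'E'
from h import *
c=cap('wrist','w17'); s=r.sense(); f=c['frame'].astype(int)
for y in (166,180,200,220): print(y,[(x,f[y,x].mean().round().astype(int)) for x in range(190,232,2)])
for x in (240,330): print(x,[(y,f[y,x].mean().round().astype(int)) for y in range(150,180,2)])
P=s['tcp_pos']; R=s['ee_rot']
for y in (-.043,-.045,-.047):
    Q=np.array([P+R@[x,y,0] for x in (.07,.05,.03)]); Q[:,2]=.055; print(proj(c,Q).round(1).tolist())
Q=np.array([P+R@[x,0,0] for x in (.07,.05,.03)]); Q[:,2]=.055; print(proj(c,Q).round(1).tolist())
E
```

```text
166 [(190, np.int64(135)), (192, np.int64(133)), (194, np.int64(133)), (196, np.int64(130)), (198, np.int64(130)), (200, np.int64(132)), (202, np.int64(131)), (204, np.int64(136)), (206, np.int64(141)), (208, np.int64(185)), (210, np.int64(204)), (212, np.int64(203)), (214, np.int64(183)), (216, np.int64(153)), (218, np.int64(148)), (220, np.int64(151)), (222, np.int64(150)), (224, np.int64(152)), (226, np.int64(173)), (228, np.int64(186)), (230, np.int64(186))]
180 [(190, np.int64(133)), (192, np.int64(131)), (194, np.int64(128)), (196, np.int64(131)), (198, np.int64(128)), (200, np.int64(126)), (202, np.int64(126)), (204, np.int64(128)), (206, np.int64(129)), (208, np.int64(167)), (210, np.int64(197)), (212, np.int64(204)), (214, np.int64(192)), (216, np.int64(130)), (218, np.int64(98)), (220, np.int64(100)), (222, np.int64(96)), (224, np.int64(95)), (226, np.int64(143)), (228, np.int64(203)), (230, np.int64(207))]
200 [(190, np.int64(133)), (192, np.int64(133)), (194, np.int64(134)), (196, np.int64(135)), (198, np.int64(138)), (200, np.int64(139)), (202, np.int64(135)), (204, np.i
[... 926 characters left out ...]
 np.int64(191)), (166, np.int64(188)), (168, np.int64(205)), (170, np.int64(205)), (172, np.int64(203)), (174, np.int64(204)), (176, np.int64(205)), (178, np.int64(205))]
330 [(150, np.int64(90)), (152, np.int64(103)), (154, np.int64(117)), (156, np.int64(125)), (158, np.int64(166)), (160, np.int64(206)), (162, np.int64(202)), (164, np.int64(182)), (166, np.int64(180)), (168, np.int64(204)), (170, np.int64(204)), (172, np.int64(202)), (174, np.int64(203)), (176, np.int64(204)), (178, np.int64(201))]
[[208.6, 121.9], [210.6, 157.2], [212.6, 190.6]]
[[205.1, 121.9], [207.2, 157.2], [209.3, 190.6]]
[[201.6, 121.9], [203.8, 157.2], [205.9, 190.6]]
[[284.1, 121.8], [284.2, 157.0], [284.2, 190.5]]
```

Tool is laterally centred on lane d (wall edge 45 mm off as it should be). Lower.

```bash
python3 -m pendant '[[[-2,0,30],[0,0,0]],[[-2,0,55],[0,0,0]],[[-2,0,66],[0,0,0]],[[-2,0,71],[0,0,0]],[[-2,0,73.5],[0,0,0]],[[-2,0,73.5],[0,0,0]]]'
python3 - <<'E'
from h import *
for i in range(2): cap('wrist'); s=r.sense(); print(s['tcp_pos'],s['wrist_force'])
E
```

```text
time_s: 20.9
tcp_pos: [0.6068, -0.1166, 0.099]
ee_rot: [[-1.0, -0.021, 0.001], [-0.021, 1.0, -0.0], [-0.001, -0.0, -1.0]]
wrist_force: [-0.4, 0.6, 0.3]
gripper_width: 0.109
gripper_force: 30.0
[ 0.6069 -0.1168  0.0993] [-0.1564  0.1157 -0.4347]
[ 0.6069 -0.1169  0.0994] [0.0302 1.0444 0.4875]
```

```bash
python3 -m pendant '[[[0,0,2],[0,0,0]],[[-3,0,2],[0,0,0]],[[-7,0,2],[0,0,0]],[[-11,0,2],[0,0,0]],[[-15,0,2],[0,0,0]],[[-19,0,2],[0,0,0]],[[-23,0,2],[0,0,0]],[[-27,0,2],[0,0,0]],[[-30,0,2],[0,0,0]],[[-30,0,2],[0,0,0]]]'
python3 - <<'E'
from h import *
for i in range(2): cap('wrist'); s=r.sense(); print(s['tcp_pos'],s['wrist_force'],s['moment'])
E
```

```text
time_s: 22.0
tcp_pos: [0.6369, -0.1164, 0.0964]
ee_rot: [[-1.0, -0.02, 0.001], [-0.02, 1.0, -0.0], [-0.001, -0.0, -1.0]]
wrist_force: [-1.5, -0.7, 4.1]
gripper_width: 0.116
gripper_force: 30.0
[ 0.6369 -0.1165  0.0964] [-1.9197  0.078   4.6106] [-0.1397  0.244  -0.0134]
[ 0.6369 -0.1165  0.0964] [-1.7723 -0.882   3.2973] [-0.2284  0.1366  0.0067]
```

```bash
python3 -m pendant '[[[-3,0,-0.5],[0,0,0]],[[-6,0,-0.5],[0,0,0]],[[-8,0,-0.5],[0,0,0]],[[-10,0,-0.5],[0,0,0]],[[-11,0,-0.5],[0,0,0]],[[-12,0,-0.5],[0,0,0]],[[-12,0,-0.5],[0,0,0]]]'
python3 - <<'E'
from h import *
for i in range(2): cap('wrist'); s=r.sense(); print(s['tcp_pos'],s['wrist_force'],s['moment'])
E
```

```text
time_s: 22.8
tcp_pos: [0.6485, -0.1161, 0.0965]
ee_rot: [[-1.0, -0.02, 0.001], [-0.02, 1.0, 0.0], [-0.001, 0.0, -1.0]]
wrist_force: [0.3, -0.4, 1.0]
gripper_width: 0.107
gripper_force: 30.0
[ 0.6485 -0.1161  0.0965] [-0.7213 -0.6325 -0.0975] [-0.0824 -0.0815 -0.0734]
[ 0.6485 -0.1161  0.0965] [ 0.5556 -0.2031 -0.0452] [-0.052  -0.082  -0.0512]
```

```bash
python3 -m pendant '[[[-1,0,0],[0,0,0]],[[-2,0,0],[0,0,0]],[[-3,0,0],[0,0,0]],[[-3,0,0],[0,0,0]],[[-3,0,0],[0,0,0]]]'
python3 - <<'E'
from h import *
for i in range(2): cap('wrist'); s=r.sense(); print(s['tcp_pos'],s['wrist_force'],s['moment'])
E
```

```text
time_s: 23.4
tcp_pos: [0.6493, -0.1161, 0.0965]
ee_rot: [[-1.0, -0.02, -0.005], [-0.02, 1.0, 0.0], [0.005, 0.0, -1.0]]
wrist_force: [-5.4, 0.2, 5.2]
gripper_width: 0.112
gripper_force: 30.0
[ 0.6493 -0.1161  0.0965] [-5.7219  1.3348  5.2165] [ 0.2095  1.5015 -0.005 ]
[ 0.6493 -0.1161  0.0965] [-7.0025 -0.3216  5.1283] [ 0.2376  1.5452 -0.0609]
```

```bash
python3 -m pendant '[[[2,0,0],[0,0,0]],[[4,0,0],[0,0,0]],[[6,0,0],[0,0,0]],[[6,0,0],[0,0,0]]]'
python3 - <<'E'
from h import *
for i in range(2): cap('wrist'); s=r.sense(); print(s['tcp_pos'],s['wrist_force'],s['moment'])
E
```

```text
time_s: 23.9
tcp_pos: [0.6464, -0.1161, 0.0969]
ee_rot: [[-1.0, -0.021, 0.004], [-0.021, 1.0, 0.0], [-0.004, -0.0, -1.0]]
wrist_force: [2.9, -0.3, -1.8]
gripper_width: 0.108
gripper_force: 30.0
[ 0.6465 -0.1161  0.0969] [ 3.0553 -0.1404 -2.3935] [ 0.0502 -0.9886  0.0737]
[ 0.6464 -0.1161  0.0969] [ 3.8094  0.5356 -1.4464] [-0.0043 -1.0634  0.0382]
```

The catch holds the cassette (force builds when pulled back). Release and go for cassette 1.

```bash
python3 -m pendant '[[[-2,0,0],[0,0,0]],[[-2,0,0],[0,0,0]],[[-2,0,0],[0,0,0]],[[-2,0,-15],[0,0,0]],[[-2,0,-35],[0,0,0]],[[20,0,-70],[0,0,0]],[[50,0,-105],[0,0,0]],[[60,40,-110],[0,0,0]],[[60,40,-110],[0,0,0]]]' 0.3 | tail -5
python3 - <<'E'
from h import *
print(shift([.4039,.2172,.2]))
E
```

```text
tcp_pos: [0.5838, -0.0752, 0.2105]
ee_rot: [[-1.0, -0.023, 0.005], [-0.023, 1.0, 0.001], [-0.005, 0.001, -1.0]]
wrist_force: [-0.1, -0.2, 0.4]
gripper_width: 0.301
gripper_force: 0.0
[173.2 296.4   9.9]
```

```bash
python3 -m pendant '[[[25,40,0],[0,0,-0.1]],[[50,80,0],[0,0,-0.199]],[[75,120,0],[0,0,-0.199]],[[100,160,0],[0,0,-0.199]],[[120,200,10],[0,0,-0.199]],[[140,240,30],[0,0,-0.199]],[[160,280,55],[0,0,-0.199]],[[173,296.5,80],[0,0,-0.199]],[[173,296.5,80],[0,0,-0.199]],[[173,296.5,80],[0,0,-0.199]]]' 0.5 | sed -n 2,3p
cat >> h.py <<'E'
def ascii(c,rows=range(200,300,8)):
    f=c['frame'].astype(int)
    for y in rows:
        w=[x for x in range(215,355) if f[y,x].max()-f[y,x].min()<16 and f[y,x].mean()>115]
        print(y,(min(w),max(w),len(w)) if w else None)
E
python3 - <<'E'
from h import *
c=cap('wrist'); s=r.sense(); print(s['tcp_pos'],shift([.4039,.2172,.0805])); ascii(c)
E
```

```text
tcp_pos: [0.4057, 0.2158, 0.127]
ee_rot: [[-0.976, -0.219, -0.0], [-0.219, 0.976, -0.001], [0.0, -0.001, -1.0]]
[0.4062 0.2157 0.1275] [ 2.  2. 47.]
200 None
208 None
216 None
224 (271, 298, 3)
232 (267, 304, 35)
240 (267, 302, 29)
248 (268, 304, 30)
256 (267, 303, 30)
264 (265, 305, 41)
272 (266, 305, 40)
280 (267, 305, 39)
288 (267, 305, 39)
296 None
```

```bash
python3 -m pendant '[[[1,0.5,25],[0,0,0]],[[1,0.5,40],[0,0,0]],[[1,0.5,46.5],[0,0,0]],[[1,0.5,46.5],[0,0,0]],[[1,0.5,46.5],[0,0,0]]]' | sed -n 2p
python3 -m pendant '[[[0,0,0],[0,0,0]],[[0,0,0],[0,0,0]],[[0,0,0],[0,0,0]],[[0,0,0],[0,0,0]],[[0,0,0],[0,0,0]],[[0,0,-20],[0,0,0]],[[0,0,-60],[0,0,0]],[[0,0,-95],[0,0,0]],[[0,0,-95],[0,0,0]]]' 0
python3 - <<'E'
from h import *
print(shift([.6287-.022+.0005, -.0414-.0005-.025,.175]))
E
```

```text
tcp_pos: [0.4053, 0.2158, 0.0811]
time_s: 27.35
tcp_pos: [0.4064, 0.2177, 0.1796]
ee_rot: [[-0.976, -0.219, 0.008], [-0.219, 0.976, 0.007], [-0.009, 0.005, -1.0]]
wrist_force: [1.0, 0.6, -0.4]
gripper_width: 0.112
gripper_force: 30.0
[-133.7 -321.6    4.2]
```

```bash
python3 -m pendant '[[[-15,-40,0],[0,0,0.1]],[[-30,-85,0],[0,0,0.2]],[[-50,-130,0],[0,0,0.2]],[[-70,-170,0],[0,0,0.2]],[[-90,-210,0],[0,0,0.2]],[[-110,-250,0],[0,0,0.2]],[[-125,-290,0],[0,0,0.2]],[[-133,-321,0],[0,0,0.2]],[[-133,-321,0],[0,0,0.2]],[[-133,-321,0],[0,0,0.2]]]' | sed -n 2,3p
python3 - <<'E'
from h import *
cap('wrist'); s=r.sense(); print(s['tcp_pos'],np.degrees(np.arctan2(-s['ee_rot'][1,0],-s['ee_rot'][0,0])),shift([.6072,-.0669,.0965]))
E
```

```text
tcp_pos: [0.6034, -0.0692, 0.1737]
ee_rot: [[-1.0, -0.017, -0.003], [-0.017, 1.0, 0.0], [0.003, 0.0, -1.0]]
[ 0.6032 -0.0685  0.1741] 1.0681155036224275 [-4.2  1.5 77.6]
```

```bash
python3 -m pendant '[[[-3,1,30],[0,0,0]],[[-3,1,58],[0,0,0]],[[-3,1,70],[0,0,0]],[[-3,1,76],[0,0,0]],[[-3,1,79.5],[0,0,0]],[[-3,1,79.5],[0,0,0]]]' | sed -n 2,4p
python3 - <<'E'
from h import *
for i in range(2): cap('wrist'); s=r.sense(); print(s['tcp_pos'],s['wrist_force'],shift([.649,-.0661,.0965]))
E
```

```text
tcp_pos: [0.6074, -0.0672, 0.0964]
ee_rot: [[-1.0, -0.02, 0.001], [-0.02, 1.0, 0.0], [-0.001, 0.0, -1.0]]
wrist_force: [-0.5, -0.6, 1.0]
[ 0.6076 -0.0673  0.0968] [-0.6097  0.2053  1.1967] [-41.5   0.4   0.3]
[ 0.6076 -0.0674  0.0969] [-0.1536  0.0024 -0.0957] [-41.4   0.5   0.5]
```

```bash
python3 -m pendant '[[[-4,0.5,0.3],[0,0,0]],[[-9,0.5,0.3],[0,0,0]],[[-14,0.5,0.3],[0,0,0]],[[-19,0.5,0.3],[0,0,0]],[[-24,0.5,0.3],[0,0,0]],[[-29,0.5,0],[0,0,0]],[[-33,0.5,0],[0,0,0]],[[-37,0.5,0],[0,0,0]],[[-40,0.5,0],[0,0,0]],[[-41,0.5,0],[0,0,0]]]' | sed -n 2,4p
python3 -m pendant '[[[-1,0,0],[0,0,0]],[[-2,0,0],[0,0,0]],[[-3,0,0],[0,0,0]],[[-3,0,0],[0,0,0]],[[-3,0,0],[0,0,0]]]' | sed -n 2,4p
python3 -m pendant '[[[2,0,0],[0,0,0]],[[4,0,0],[0,0,0]],[[6,0,0],[0,0,0]],[[6,0,0],[0,0,0]],[[6,0,0],[0,0,0]]]' | sed -n 2,4p
```

```text
tcp_pos: [0.6484, -0.0662, 0.0955]
ee_rot: [[-1.0, -0.019, 0.0], [-0.019, 1.0, 0.0], [-0.0, 0.0, -1.0]]
wrist_force: [-0.4, 0.7, -0.1]
tcp_pos: [0.6489, -0.0664, 0.0952]
ee_rot: [[-1.0, -0.019, -0.005], [-0.019, 1.0, -0.0], [0.005, -0.0, -1.0]]
wrist_force: [-5.1, -0.5, 2.5]
tcp_pos: [0.6461, -0.0662, 0.0962]
ee_rot: [[-1.0, -0.02, 0.003], [-0.02, 1.0, 0.0], [-0.003, 0.0, -1.0]]
wrist_force: [1.0, 0.4, -0.7]
```

```bash
python3 -m pendant '[[[1,0,0],[0,0,0]],[[2,0,0],[0,0,0]],[[2,0,0],[0,0,0]],[[2,0,0],[0,0,0]]]' | sed -n 2,4p
```

```text
tcp_pos: [0.6455, -0.0662, 0.0964]
ee_rot: [[-1.0, -0.02, 0.007], [-0.02, 1.0, 0.0], [-0.007, 0.0, -1.0]]
wrist_force: [4.6, -0.7, -2.6]
```

```bash
python3 -m pendant '[[[-3,0,0],[0,0,0]],[[-3,0,0],[0,0,0]],[[-3,0,0],[0,0,0]],[[-3,0,-15],[0,0,0]],[[-3,0,-35],[0,0,0]],[[20,0,-70],[0,0,0]],[[50,20,-105],[0,0,0]],[[70,60,-110],[0,0,0]],[[75,70,-110],[0,0,0]],[[75,70,-110],[0,0,0]]]' 0.3 | sed -n 2p
python3 - <<'E'
from h import *
cap('wrist'); print(shift([.44,.3604,.13]))
E
```

```text
tcp_pos: [0.5659, 0.0034, 0.2072]
[119.1 360.4  76.4]
```

```bash
python3 -m pendant '[[[15,45,0],[0,0,-0.14]],[[30,90,0],[0,0,-0.28]],[[45,135,0],[0,0,-0.397]],[[60,180,0],[0,0,-0.397]],[[75,225,10],[0,0,-0.397]],[[90,270,25],[0,0,-0.397]],[[105,315,50],[0,0,-0.397]],[[119,358,77],[0,0,-0.397]],[[119,358,77],[0,0,-0.397]],[[119,358,77],[0,0,-0.397]]]' 0.5 | sed -n 2,3p
python3 - <<'E'
from h import *
c=cap('wrist'); s=r.sense(); print(s['tcp_pos'],shift([.44,.3604,.0805])); ascii(c,range(200,300,6))
E
```

```text
tcp_pos: [0.4409, 0.3581, 0.1269]
ee_rot: [[-0.914, -0.405, -0.002], [-0.405, 0.914, -0.003], [0.003, -0.002, -1.0]]
[0.4414 0.3574 0.1279] [ 0.   3.4 47.4]
200 None
206 None
212 None
218 None
224 (280, 305, 3)
230 (270, 304, 32)
236 (270, 304, 33)
242 (270, 305, 30)
248 (270, 307, 35)
254 (270, 305, 28)
260 (268, 307, 38)
266 (268, 307, 40)
272 (268, 307, 40)
278 (268, 307, 40)
284 (268, 307, 40)
290 (268, 307, 40)
296 None
```

```bash
python3 -m pendant '[[[1,1,25],[0,0,0]],[[1,1,40],[0,0,0]],[[1,1,47],[0,0,0]],[[1,1,47],[0,0,0]],[[1,1,47],[0,0,0]]]' | sed -n 2p
python3 -m pendant '[[[0,0,0],[0,0,0]],[[0,0,0],[0,0,0]],[[0,0,0],[0,0,0]],[[0,0,0],[0,0,0]],[[0,0,0],[0,0,0]],[[0,0,-20],[0,0,0]],[[0,0,-60],[0,0,0]],[[0,0,-95],[0,0,0]],[[0,0,-95],[0,0,0]]]' 0
python3 - <<'E'
from h import *
cap('wrist'); print(shift([.6067, -.0414-.0005+.025,.175]))
E
```

```text
tcp_pos: [0.4404, 0.3581, 0.0827]
time_s: 35.0
tcp_pos: [0.4413, 0.3606, 0.1821]
ee_rot: [[-0.914, -0.406, 0.007], [-0.406, 0.914, 0.008], [-0.01, 0.005, -1.0]]
wrist_force: [0.0, 0.6, -0.3]
gripper_width: 0.11
gripper_force: 30.0
[   0.  -411.5    3.1]
```

```bash
python3 -m pendant '[[[0,-45,0],[0,0,0.14]],[[0,-90,0],[0,0,0.28]],[[0,-135,0],[0,0,0.397]],[[0,-180,0],[0,0,0.397]],[[0,-225,0],[0,0,0.397]],[[0,-270,0],[0,0,0.397]],[[0,-315,0],[0,0,0.397]],[[0,-360,0],[0,0,0.397]],[[0,-400,0],[0,0,0.397]],[[0,-411,0],[0,0,0.397]]]' | sed -n 2,3p
python3 -m pendant '[[[0,0,0],[0,0,0]],[[0,0,0],[0,0,0]],[[0,0,0],[0,0,0]]]' | sed -n 2,3p
python3 - <<'E'
from h import *
cap('wrist'); s=r.sense(); print(s['tcp_pos'],np.degrees(np.arctan2(-s['ee_rot'][1,0],-s['ee_rot'][0,0])),shift([.6072,-.0168,.0975]))
E
```

```text
tcp_pos: [0.6059, -0.021, 0.1748]
ee_rot: [[-1.0, -0.015, -0.003], [-0.015, 1.0, -0.001], [0.003, -0.001, -1.0]]
tcp_pos: [0.605, -0.0162, 0.1764]
ee_rot: [[-1.0, -0.021, -0.001], [-0.021, 1.0, 0.0], [0.001, 0.0, -1.0]]
[ 0.6052 -0.0161  0.1766] 1.2138303536940982 [-2.  -0.7 79.1]
```

```bash
python3 -m pendant '[[[-2,-0.7,30],[0,0,0]],[[-2,-0.7,58],[0,0,0]],[[-2,-0.7,70],[0,0,0]],[[-2,-0.7,76],[0,0,0]],[[-2,-0.7,79],[0,0,0]],[[-2,-0.7,79],[0,0,0]]]' | sed -n 2,4p
python3 - <<'E'
from h import *
for i in range(2): cap('wrist'); s=r.sense(); print(s['tcp_pos'],s['wrist_force'],shift([.6485,-.0163,.097]))
E
```

```text
tcp_pos: [0.6082, -0.0179, 0.0985]
ee_rot: [[-1.0, -0.02, 0.001], [-0.02, 1.0, 0.0], [-0.001, 0.0, -1.0]]
wrist_force: [-0.7, 0.6, 0.2]
[ 0.6083 -0.018   0.0988] [-1.6403  0.6644  0.2941] [-40.2   0.9   1.9]
[ 0.6083 -0.018   0.0989] [ 0.0016 -0.0284  0.5628] [-40.2   0.9   2. ]
```

```bash
python3 -m pendant '[[[-4,0.9,1.5],[0,0,0]],[[-9,0.9,1.5],[0,0,0]],[[-14,0.9,1.5],[0,0,0]],[[-19,0.9,1.5],[0,0,0]],[[-24,0.9,1.5],[0,0,0]],[[-29,0.9,1.5],[0,0,0]],[[-33,0.9,1.5],[0,0,0]],[[-37,0.9,1.5],[0,0,0]],[[-39,0.9,1.5],[0,0,0]],[[-40,0.9,1.5],[0,0,0]]]' | sed -n 2,4p
python3 -m pendant '[[[-1,0,0],[0,0,0]],[[-2,0,0],[0,0,0]],[[-3,0,0],[0,0,0]],[[-3,0,0],[0,0,0]],[[-3,0,0],[0,0,0]]]' | sed -n 2,4p
python3 -m pendant '[[[2,0,0],[0,0,0]],[[4,0,0],[0,0,0]],[[6,0,0],[0,0,0]],[[7,0,0],[0,0,0]],[[7,0,0],[0,0,0]]]' | sed -n 2,4p
```

```text
tcp_pos: [0.6461, -0.0167, 0.096]
ee_rot: [[-1.0, -0.019, -0.005], [-0.019, 1.0, -0.0], [0.005, -0.0, -1.0]]
wrist_force: [-5.7, 1.8, 4.6]
tcp_pos: [0.6465, -0.0168, 0.096]
ee_rot: [[-1.0, -0.019, -0.011], [-0.019, 1.0, -0.001], [0.011, -0.001, -1.0]]
wrist_force: [-12.6, 1.7, 9.8]
tcp_pos: [0.644, -0.0166, 0.0961]
ee_rot: [[-1.0, -0.019, 0.001], [-0.019, 1.0, 0.0], [-0.001, 0.0, -1.0]]
wrist_force: [-0.8, -0.4, 0.3]
```

```bash
python3 -m pendant '[[[1,0,0],[0,0,0]],[[2,0,0],[0,0,0]],[[2.5,0,0],[0,0,0]],[[2.5,0,0],[0,0,0]]]' | sed -n 2,4p
```

```text
tcp_pos: [0.643, -0.0165, 0.0966]
ee_rot: [[-1.0, -0.02, 0.005], [-0.02, 1.0, 0.0], [-0.005, 0.0, -1.0]]
wrist_force: [5.5, -1.1, -3.9]
```

```bash
python3 -m pendant '[[[-3,0,0],[0,0,0]],[[-3,0,0],[0,0,0]],[[-3,0,0],[0,0,0]],[[-3,0,-15],[0,0,0]],[[-3,0,-35],[0,0,0]],[[20,0,-70],[0,0,0]],[[50,20,-105],[0,0,0]],[[70,60,-110],[0,0,0]],[[75,70,-110],[0,0,0]],[[75,70,-110],[0,0,0]]]' 0.3 | sed -n 2p
python3 - <<'E'
from h import *
cap('wrist'); print(shift([.5255,.3945,.13]))
E
```

```text
tcp_pos: [0.5641, 0.0531, 0.2077]
[ 32. 343.  77.]
```

```bash
python3 -m pendant '[[[5,45,0],[0,0,0.14]],[[10,90,0],[0,0,0.28]],[[15,135,0],[0,0,0.339]],[[20,180,0],[0,0,0.339]],[[25,225,10],[0,0,0.339]],[[30,270,25],[0,0,0.339]],[[32,315,50],[0,0,0.339]],[[32,341,77],[0,0,0.339]],[[32,341,77],[0,0,0.339]],[[32,341,77],[0,0,0.339]]]' 0.5 | sed -n 2,3p
python3 - <<'E'
from h import *
c=cap('wrist'); s=r.sense(); print(s['tcp_pos'],shift([.5255,.3945,.0805])); ascii(c,range(200,300,6))
E
```

```text
tcp_pos: [0.5267, 0.3914, 0.1274]
ee_rot: [[-0.949, 0.314, -0.002], [0.314, 0.949, -0.003], [0.001, -0.004, -1.0]]
[0.5272 0.3912 0.1288] [ 2.6  2.7 48.3]
200 None
206 None
212 None
218 None
224 (281, 293, 12)
230 (271, 306, 33)
236 (271, 305, 20)
242 (271, 305, 30)
248 (271, 304, 30)
254 (270, 305, 30)
260 (270, 305, 29)
266 (269, 304, 33)
272 (267, 304, 38)
278 (267, 306, 40)
284 (267, 306, 40)
290 (273, 299, 27)
296 None
```

```bash
python3 -m pendant '[[[1,0.8,25],[0,0,0]],[[1,0.8,40],[0,0,0]],[[1,0.8,47.5],[0,0,0]],[[1,0.8,47.5],[0,0,0]],[[1,0.8,47.5],[0,0,0]]]' | sed -n 2p
python3 -m pendant '[[[0,0,0],[0,0,0]],[[0,0,0],[0,0,0]],[[0,0,0],[0,0,0]],[[0,0,0],[0,0,0]],[[0,0,0],[0,0,0]],[[0,0,-20],[0,0,0]],[[0,0,-60],[0,0,0]],[[0,0,-95],[0,0,0]],[[0,0,-95],[0,0,0]]]' 0
python3 - <<'E'
from h import *
cap('wrist'); print(shift([.6055, -.0414-.0005+.075,.175]))
E
```

```text
tcp_pos: [0.5262, 0.3931, 0.0824]
time_s: 43.0
tcp_pos: [0.5277, 0.3953, 0.1831]
ee_rot: [[-0.95, 0.313, 0.009], [0.313, 0.95, 0.008], [-0.006, 0.01, -1.0]]
wrist_force: [-0.6, 1.1, -0.8]
gripper_width: 0.112
gripper_force: 30.0
[-188.5 -318.1    3.5]
```

```bash
python3 -m pendant '[[[-24,-40,0],[0,0,-0.14]],[[-48,-80,0],[0,0,-0.28]],[[-72,-120,0],[0,0,-0.339]],[[-96,-160,0],[0,0,-0.339]],[[-120,-200,0],[0,0,-0.339]],[[-144,-240,0],[0,0,-0.339]],[[-166,-280,0],[0,0,-0.339]],[[-188,-317,0],[0,0,-0.339]],[[-188,-317,0],[0,0,-0.339]],[[-188,-317,0],[0,0,-0.339]]]' | sed -n 2,3p
python3 -m pendant '[[[0,0,0],[0,0,0]],[[0,0,0],[0,0,0]]]' | sed -n 2,3p
python3 - <<'E'
from h import *
cap('wrist'); s=r.sense(); print(s['tcp_pos'],np.degrees(np.arctan2(-s['ee_rot'][1,0],-s['ee_rot'][0,0])),shift([.6055,.0332,.0975]))
E
```

```text
tcp_pos: [0.6038, 0.032, 0.1753]
ee_rot: [[-1.0, -0.017, -0.003], [-0.017, 1.0, -0.0], [0.003, -0.0, -1.0]]
tcp_pos: [0.6041, 0.0344, 0.1763]
ee_rot: [[-1.0, -0.021, -0.001], [-0.021, 1.0, -0.0], [0.001, -0.0, -1.0]]
[0.6042 0.0345 0.1764] 1.2080446513432717 [-1.3 -1.3 78.9]
```

```bash
python3 -m pendant '[[[-1.3,-0.6,30],[0,0,0]],[[-1.3,-0.6,58],[0,0,0]],[[-1.3,-0.6,70],[0,0,0]],[[-1.3,-0.6,76],[0,0,0]],[[-1.3,-0.6,80],[0,0,0]],[[-1.3,-0.6,80],[0,0,0]]]' | sed -n 2,4p
python3 - <<'E'
from h import *
for i in range(2): cap('wrist'); s=r.sense(); print(s['tcp_pos'],s['wrist_force'],shift([.6475,.0336,.097]))
E
```

```text
tcp_pos: [0.6062, 0.033, 0.0973]
ee_rot: [[-1.0, -0.02, 0.001], [-0.02, 1.0, 0.0], [-0.001, 0.0, -1.0]]
wrist_force: [0.0, -0.1, 1.5]
[0.6063 0.0329 0.0977] [-0.5649 -0.0227  1.0389] [-41.2  -0.2   0.8]
[0.6063 0.0329 0.0978] [-1.065  -0.9307  1.3721] [-41.2  -0.1   0.9]
```

```bash
python3 -m pendant '[[[-4,0,0.7],[0,0,0]],[[-9,0,0.7],[0,0,0]],[[-14,0,0.7],[0,0,0]],[[-19,0,0.7],[0,0,0]],[[-24,0,0.7],[0,0,0]],[[-29,0,0.7],[0,0,0]],[[-33,0,0.7],[0,0,0]],[[-37,0,0.7],[0,0,0]],[[-39,0,0.7],[0,0,0]],[[-40,0,0.7],[0,0,0]]]' | sed -n 2,4p
python3 -m pendant '[[[-1,0,0],[0,0,0]],[[-2,0,0],[0,0,0]],[[-3,0,0],[0,0,0]],[[-3,0,0],[0,0,0]],[[-3,0,0],[0,0,0]]]' | sed -n 2,4p
python3 -m pendant '[[[2,0,0],[0,0,0]],[[4,0,0],[0,0,0]],[[6,0,0],[0,0,0]],[[8,0,0],[0,0,0]],[[8,0,0],[0,0,0]]]' | sed -n 2,4p
```

```text
tcp_pos: [0.6458, 0.0334, 0.096]
ee_rot: [[-1.0, -0.019, -0.0], [-0.019, 1.0, -0.0], [0.0, -0.0, -1.0]]
wrist_force: [-0.5, -0.3, 1.9]
tcp_pos: [0.6466, 0.0334, 0.096]
ee_rot: [[-1.0, -0.019, -0.005], [-0.019, 1.0, -0.001], [0.005, -0.001, -1.0]]
wrist_force: [-8.0, 1.3, 5.9]
tcp_pos: [0.6433, 0.0336, 0.0965]
ee_rot: [[-1.0, -0.02, 0.007], [-0.02, 1.0, 0.001], [-0.007, 0.001, -1.0]]
wrist_force: [5.3, -0.5, -3.3]
```

All four are latched. Release, rise, close the fingers and go over behind the cover.

```bash
python3 -m pendant '[[[-3,0,0],[0,0,0]],[[-3,0,0],[0,0,0]],[[-3,0,0],[0,0,0]],[[-3,0,-15],[0,0,0]],[[-3,0,-35],[0,0,0]],[[20,0,-70],[0,0,0]],[[50,0,-110],[0,0,0]],[[70,0,-150],[0,0,0]],[[70,-20,-195],[0,0,0]],[[70,-40,-220],[0,0,0]]]' 0.3 | sed -n 2p
python3 - <<'E'
from h import *
cap('wrist','w20'); s=r.sense(); print(s['tcp_pos'],s['joints'],shift([.735,-.04,.31]))
E
```

```text
tcp_pos: [0.5714, -0.0082, 0.3222]
[ 0.5727 -0.0106  0.3257] [  15.2276   15.3808   -4.5029    0.2291  -69.3587 -104.1869] [-161.4  -32.5   17.9]
```

```bash
python3 -m pendant '[[[-40,-10,0],[0,0,0]],[[-80,-20,0],[0,0,0]],[[-120,-33,0],[0,0,0]],[[-161,-33,10],[0,0,0]],[[-161,-33,15],[0,0,0]],[[-161,-33,15],[0,0,0]],[[-161,-33,15],[0,0,0]],[[-161,-33,15],[0,0,0]]]' 0
python3 - <<'E'
from h import *
cap('wrist'); s=r.sense(); print(s['tcp_pos'],s['joints'],shift([.732,-.04,.240]))
E
```

```text
time_s: 48.85
tcp_pos: [0.7323, -0.0378, 0.3034]
ee_rot: [[-1.0, -0.02, 0.003], [-0.02, 1.0, 0.0], [-0.003, 0.0, -1.0]]
wrist_force: [0.5, 1.1, -1.1]
gripper_width: 0.003
gripper_force: 0.0
[ 0.7323 -0.0378  0.3035] [  9.6403  32.5958  19.3915   0.0159 -76.6327 -98.5175] [ 0.5 -2.2 63.5]
```

```bash
python3 -m pendant '[[[0,0,30],[0,0,0]],[[0,0,55],[0,0,0]],[[0,0,63.5],[0,0,0]],[[0,0,63.5],[0,0,0]],[[0,0,63.5],[0,0,0]]]' | sed -n 2,4p
python3 -m pendant '[[[8,0,0],[0,0,0]],[[16,0,0],[0,0,0]],[[24,0,0],[0,0,0]],[[34,0,1],[0,0,0]],[[44,0,2.5],[0,0,0]],[[54,0,5],[0,0,0]],[[63,0,8],[0,0,0]],[[72,0,12.5],[0,0,0]],[[72,0,12.5],[0,0,0]]]' | sed -n 2,4p
python3 - <<'E'
from h import *
cap('wrist','w21'); s=r.sense(); print(s['tcp_pos'],s['wrist_force'],s['moment'],shift([.6602,-.04,.2276])); cap('scene','s4')
E
```

```text
tcp_pos: [0.7336, -0.0379, 0.2396]
ee_rot: [[-1.0, -0.02, 0.003], [-0.02, 1.0, -0.0], [-0.003, -0.0, -1.0]]
wrist_force: [-0.2, 0.0, 0.1]
tcp_pos: [0.6598, -0.0395, 0.2253]
ee_rot: [[-1.0, -0.019, -0.001], [-0.019, 1.0, -0.0], [0.001, -0.0, -1.0]]
wrist_force: [0.0, -0.2, 0.8]
[ 0.6602 -0.0394  0.2253] [ 0.1898  0.2903 -0.3707] [ 0.0797 -0.1983  0.0455] [ 0.  -0.6 -2.3]
```

```bash
python3 -m pendant '[[[8,0,4],[0,0,0]],[[17,0,9],[0,0,0]],[[25,0,15],[0,0,0]],[[32,0,22],[0,0,0]],[[38,0,30],[0,0,0]],[[44,0,38],[0,0,0]],[[49,0,46],[0,0,0]],[[53,0,55],[0,0,0]],[[57,0,65],[0,0,0]],[[57,0,65],[0,0,0]]]' | sed -n 2,4p
python3 - <<'E'
from h import *
cap('wrist'); s=r.sense(); print(s['tcp_pos'],s['wrist_force'],s['moment'],shift([.598,-.04,.131])); cap('scene','s5')
E
```

```text
tcp_pos: [0.6023, -0.0406, 0.1578]
ee_rot: [[-1.0, -0.019, -0.005], [-0.019, 1.0, -0.0], [0.005, -0.0, -1.0]]
wrist_force: [0.1, 0.2, 0.4]
[ 0.6028 -0.0406  0.1585] [-0.5139  0.1775  0.3745] [ 0.071 -0.166  0.005] [ 4.7  0.7 27.5]
```

Continue down to the rim and press lightly.

```bash
python3 -m pendant '[[[2,0,7],[0,0,0]],[[4,0,14],[0,0,0]],[[5,0,20],[0,0,0]],[[5,0,24],[0,0,0]],[[5,0,27],[0,0,0]],[[5,0,29],[0,0,0]],[[5,0,29],[0,0,0]],[[5,0,29],[0,0,0]]]' | sed -n 2,4p
python3 - <<'E'
from h import *
cap('wrist'); s=r.sense(); print(s['tcp_pos'],s['wrist_force'])
E
```

```text
tcp_pos: [0.5988, -0.0405, 0.1316]
ee_rot: [[-1.0, -0.019, -0.001], [-0.019, 1.0, -0.0], [0.001, -0.0, -1.0]]
wrist_force: [-1.4, 1.6, 4.7]
[ 0.5988 -0.0405  0.1316] [-0.6593  1.7371  6.2461]
```

```bash
python3 -m pendant '[[[0,0,1],[0,0,0]],[[0,0,3],[0,0,0]],[[0,0,3],[0,0,0]],[[0,0,3],[0,0,0]],[[0,0,3],[0,0,0]]]' | sed -n 2,4p
python3 -m pendant '[[[0,0,-30],[0,0,0]],[[0,0,-80],[0,0,0]],[[30,0,-130],[0,0,0]],[[70,0,-170],[0,0,0]],[[110,0,-170],[0,0,0]],[[110,40,-170],[0,0,0]],[[110,90,-170],[0,0,0]],[[110,140,-170],[0,0,0]],[[110,190,-170],[0,0,0]],[[110,230,-170],[0,0,0]]]' | sed -n 2p
python3 - <<'E'
from h import *
s=cap('scene','s6'); t=cap('top','t6')
h=t['hsv'].astype(int); H,S,V=h[...,0],h[...,1],h[...,2]
m=(S>80)&(V>110)&(H<40); m[:215]=0;m[290:]=0;m[:,:330]=0;m[:,370:]=0
for k in blobs(m,10): b=cv2.minAreaRect(k); print('handle',b,cast(t,b[0],.016))
a=cv2.imread('pics/t6.png')[120:300,100:420]; b=cv2.imread('pics/s6.png')[150:340,160:480]; w=cv2.imread('pics/w20.png')[:200]
cv2.imwrite('pics/m20.png',np.vstack([np.hstack([cv2.resize(a,(400,225)),cv2.resize(b,(400,225))]),cv2.resize(w,(800,286))]))
E
```

```text
tcp_pos: [0.5987, -0.0405, 0.1314]
ee_rot: [[-1.0, -0.02, -0.0], [-0.02, 1.0, -0.001], [0.0, -0.001, -1.0]]
wrist_force: [-6.4, 2.1, 18.8]
tcp_pos: [0.4838, 0.1895, 0.2977]
handle ((354.9358825683594, 263.00836181640625), (25.091798782348633, 9.18308162689209), 82.56858825683594) [[ 0.4358 -0.3455  0.016 ]]
```

View pics/m20.png

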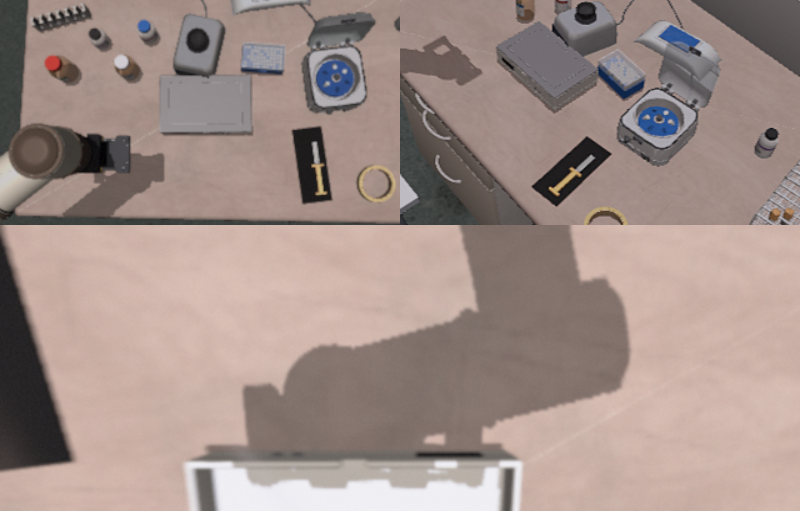

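The top and scene views show the cover flat on the dock, the spatula lying on its mat, the bench clear of cassettes and the bottle, tape and tip box in place.

```bash
python3 -c "
from station import r
print(r.finish_job())"
```

```text
the job is handed in; nothing more can be done
None
```

The job is handed in: all four cassettes are latched in their own lanes (each held when pulled back), the cover is closed flat on the dock, the spatula is back on its mat, and the bottle, tape and tip box look undisturbed.

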